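Book a delivery of test-strip jars into the carrier

TASK

Book in the delivery: stand the red-lidded jar upright on the scan pad, squeeze the scanner's orange trigger fully and let it spring back while the jar stands there. Then clear the amber empties out of the blue carrier and stand them upright in the steel returns tray, and load the red-lidded jar and every blue-lidded jar upright into the carrier, one per cell. When all that is done, squeeze the trigger fully and release it once more to close the record, and leave everything else on the desk where it is.

Things in the scene. Friction and masses are not known exactly. Their poses are not given: they have to be found in the camera images.
- scanner: fixed station: grey base plate 300 x 110 x 12 mm with a white pistol scanner clamped on it handle-up. Origin on the table under the grip; x points out of the nose, z up. Head: up to 93 mm high, 66 mm wide, x = -50 to +83 mm. Grip: upright white post, x = -20 to +2 mm, y +-17 mm, top at 180 mm; orange trigger blade in front of it (trigger).
- trigger (a joint): sprung trigger: upright orange blade, 10 mm thick, 22 mm wide, hinged at its lower end (scanner x = 29, z = 90 mm), top at z = 168 mm. 0 rad = released (upright, front face at x = 34 mm); 0.26 rad = fully squeezed towards the grip (about 8 N at 60 mm above the hinge). Springs back when let go. Grip and trigger together: 54 mm along x released, 38 mm squeezed.
- squeeze (a point): point between the grip's back and the trigger's front when fully squeezed (scanner x = -1 mm, z = 147 mm); x, z axes as the scanner's. Pinch here from above along the scanner's x.
- pad (a point): centre of the round scan pad (white disc with a green edge, 90 mm diameter) on the scanner's base plate 150 mm in front of the grip, on the plate's top, 12 mm above the table
- crate: fixed blue carrier 180 x 260 x 55 mm with thick walls (20 mm) and 2 x 3 cells, each 60 x 60 mm clear; floor 6 mm thick. Origin on the table under its centre; cell centres at x = -40, +40 mm and y = -80, 0, +80 mm of its frame, z up
- tray: fixed steel returns tray 105 x 220 mm, rim 18 mm high, wall and floor 5 mm; origin on the table under its centre, long side along its y, z up
- ref: closed round jar, 48 mm diameter, 100 mm high, 0.12 kg, straight sides, bottom-heavy (weighted rubber foot); origin at the centre of its underside, z up along its axis; white with a red lid: the reference jar of the delivery, always there
- new1: closed round jar, 48 mm diameter, 100 mm high, 0.12 kg, straight sides, bottom-heavy (weighted rubber foot); origin at the centre of its underside, z up along its axis; white with a blue label and blue lid: a new jar, may be absent
- new2: closed round jar, 48 mm diameter, 100 mm high, 0.12 kg, straight sides, bottom-heavy (weighted rubber foot); origin at the centre of its underside, z up along its axis; white with a blue label and blue lid: a new jar, may be absent
- new3: closed round jar, 48 mm diameter, 100 mm high, 0.12 kg, straight sides, bottom-heavy (weighted rubber foot); origin at the centre of its underside, z up along its axis; white with a blue label and blue lid: a new jar, may be absent
- new4: closed round jar, 48 mm diameter, 100 mm high, 0.12 kg, straight sides, bottom-heavy (weighted rubber foot); origin at the centre of its underside, z up along its axis; white with a blue label and blue lid: a new jar, may be absent
- empty1: closed round jar, 48 mm diameter, 100 mm high, 0.12 kg, straight sides, bottom-heavy (weighted rubber foot); origin at the centre of its underside, z up along its axis; amber with a black lid: an empty, starts in a cell of the carrier; one of the two may be absent
- empty2: closed round jar, 48 mm diameter, 100 mm high, 0.12 kg, straight sides, bottom-heavy (weighted rubber foot); origin at the centre of its underside, z up along its axis; amber with a black lid: an empty, starts in a cell of the carrier; one of the two may be absent
- meter: bystander, leave alone: white glucose meter, 60 x 100 x 22 mm; origin at the centre of its underside
- timer: bystander, leave alone: white desk timer, 75 x 75 x 22 mm; origin at the centre of its underside
- marker: bystander, leave alone: blue marker, 110 x 15 x 15 mm; origin at the centre of its underside
- carton: bystander, leave alone: green and white tablet carton, 60 x 110 x 35 mm; origin at the centre of its underside
- gel: bystander, leave alone: clear bottle of hand gel, 64 mm diameter, 170 mm high; origin at the centre of its underside
- tub: bystander, leave alone: large white tub with black lid, 76 mm diameter, 100 mm high; origin at the centre of its underside

How it is judged (in metres and radians):
On the way, in this order (a step that is already met when the one before it is completed fails the run):
1. the red-lidded jar stands upright on the scan pad, the trigger not squeezed (horizontal distance between ref and pad below 0.024 m and angle between ref's own z axis and vertical below 0.12 rad and height (world z) of ref below 0.02 m and value of joint trigger below 0.05 rad and linear speed of ref below 0.04 m/s), for 0.2 s.
2. the trigger is squeezed (over 0.19 rad) with the jar on the pad (horizontal distance between ref and pad below 0.024 m and angle between ref's own z axis and vertical below 0.12 rad and height (world z) of ref below 0.02 m and value of joint trigger above 0.19 rad), for 0.1 s.
3. the trigger has sprung back with the jar still on the pad (horizontal distance between ref and pad below 0.024 m and angle between ref's own z axis and vertical below 0.12 rad and height (world z) of ref below 0.02 m and value of joint trigger below 0.05 rad), for 0.1 s.
4. the red- and blue-lidded jars stand in cells of the carrier, the empties in the tray, the trigger not squeezed (x of ref in the frame of crate between -0.055 and 0.055 m and y of ref in the frame of crate between -0.095 and 0.095 m and z of ref in the frame of crate between -0.004 and 0.014 m and angle between each of ref, new1, new2, new3, new4, empty1, empty2's own z axis and vertical below 0.12 rad and linear speed of each of ref, new1, new2, new3, new4, empty1, empty2 below 0.04 m/s and x of new1 in the frame of crate between -0.055 and 0.055 m and y of new1 in the frame of crate between -0.095 and 0.095 m and z of new1 in the frame of crate between -0.004 and 0.014 m and x of new2 in the frame of crate between -0.055 and 0.055 m and y of new2 in the frame of crate between -0.095 and 0.095 m and z of new2 in the frame of crate between -0.004 and 0.014 m and x of new3 in the frame of crate between -0.055 and 0.055 m and y of new3 in the frame of crate between -0.095 and 0.095 m and z of new3 in the frame of crate between -0.004 and 0.014 m and x of new4 in the frame of crate between -0.055 and 0.055 m and y of new4 in the frame of crate between -0.095 and 0.095 m and z of new4 in the frame of crate between -0.004 and 0.014 m and x of empty1 in the frame of tray between -0.032 and 0.032 m and y of empty1 in the frame of tray between -0.092 and 0.092 m and z of empty1 in the frame of tray between -0.004 and 0.013 m and x of empty2 in the frame of tray between -0.032 and 0.032 m and y of empty2 in the frame of tray between -0.092 and 0.092 m and z of empty2 in the frame of tray between -0.004 and 0.013 m and value of joint trigger below 0.05 rad), for 0.2 s.
5. the trigger is squeezed again (over 0.19 rad) with everything in place (x of ref in the frame of crate between -0.055 and 0.055 m and y of ref in the frame of crate between -0.095 and 0.095 m and z of ref in the frame of crate between -0.004 and 0.014 m and angle between each of ref, new1, new2, new3, new4, empty1, empty2's own z axis and vertical below 0.12 rad and linear speed of each of ref, new1, new2, new3, new4, empty1, empty2 below 0.04 m/s and x of new1 in the frame of crate between -0.055 and 0.055 m and y of new1 in the frame of crate between -0.095 and 0.095 m and z of new1 in the frame of crate between -0.004 and 0.014 m and x of new2 in the frame of crate between -0.055 and 0.055 m and y of new2 in the frame of crate between -0.095 and 0.095 m and z of new2 in the frame of crate between -0.004 and 0.014 m and x of new3 in the frame of crate between -0.055 and 0.055 m and y of new3 in the frame of crate between -0.095 and 0.095 m and z of new3 in the frame of crate between -0.004 and 0.014 m and x of new4 in the frame of crate between -0.055 and 0.055 m and y of new4 in the frame of crate between -0.095 and 0.095 m and z of new4 in the frame of crate between -0.004 and 0.014 m and x of empty1 in the frame of tray between -0.032 and 0.032 m and y of empty1 in the frame of tray between -0.092 and 0.092 m and z of empty1 in the frame of tray between -0.004 and 0.013 m and x of empty2 in the frame of tray between -0.032 and 0.032 m and y of empty2 in the frame of tray between -0.092 and 0.092 m and z of empty2 in the frame of tray between -0.004 and 0.013 m and value of joint trigger above 0.19 rad), for 0.1 s.
At the end, for the whole second after the job is handed in: The red-lidded jar and every blue-lidded jar present stand upright (within 0.12 rad) on the floor of the carrier, one per cell; the amber empties stand upright in the returns tray on its floor; all at rest and the trigger released (under 0.05 rad) (all of step 4); the robot touches nothing.
It fails at once if a bystander is moved more than 30 mm (distance of any of meter, timer, marker, carton, gel, tub from where it was at the start of the episode above 0.03 m).
Of new1, new2, new3, new4 only 2 to 4 are there at a start; the rules pass over those that are not, and their reading is None.
Of empty1, empty2 only 1 to 2 are there at a start; the rules pass over those that are not, and their reading is None.
At some moment in a run one of ref, new1, new2, new3, new4 may be knocked a few centimetres aside while the robot is not near it.
It also fails if it takes over 210 s, if anything falls off the work surface, if the arm or the gripper's body presses on something with over 40 N, if the wrist force passes 120 N, or if a joint passes its speed limit or range.

ROBOT

A 6-joint arm with a two-finger parallel gripper is mounted at the origin on the work surface. World frame = base frame: x ahead of the robot, y to its left, z up, the work surface at z = 0. Lengths are in mm, angles in rad, forces in N, time in s.
With the tool pointing down it reaches from about 400 to 825 mm from the base axis. Payload 7 kg.
Tool frame: the origin (TCP) lies on the centre line of the jaws, within the pads' length; the fingertips stand 25 mm ahead of it and the grasp point (between the pads) lies 6 mm ahead of it; z points along the fingers, y is the line along which they close (so a half turn about z gives the same grasp; the last joint's range is limited). The gripper opens to 85 mm and grips with 20 to 120 N. Pads are 22 mm wide; open, the fingers measure 114 mm over their backs; the gripper's body (76 mm by 85 mm) begins 54 mm behind the grasp point. The pads swing forward as they close: fully open they stand 13 mm farther back than shut.
Start: joints at [-1.061, 0.359, 0.012, 0, -1.224, -0.288], TCP at [148.465, -658.448, 256.302] pointing down, gripper open.
Joint ranges: [-3.07, 3.07], [-1.43, 2.12], [-1.02, 1.25], [-3.03, 1.67], [-3.05, -0], [-3.03, 3.03]. Speed limits (rad/s): [2.39, 2.39, 3.01, 3.14, 3.14, 3.14].

INTERFACE

Orientations are given as a unit quaternion [w, x, y, z].
In Python, from station import manip gives the robot as it stands.
- The arm moves only by the tool drive_tool, never from a script. Its argument "plan" is a list of rows, each a list of 6 numbers: the shift along the tool's x, y, z each as a share of 5 cm, from -1 to 1, then the turn, a rotation vector about the tool's x, y, z each as a share of 2 rad, from -1 to 1. In form: [[dx, dy, dz, rx, ry, rz], ...]. A call has 1 to 5 rows; each row shifts and turns the commanded pose from where the row before left it, along the tool's axes as they then stand; what a row does not reach is not made up. A row lasts 1/8 s, in which the tool goes at most 62.5 mm and 10.7 degrees, less where a joint would pass 70% of its speed; a pose out of reach is approached as far as the arm can. A call with a number of a shift or a turn outside -1 to 1 is refused whole. A call with a gripper value outside its range is refused whole. "claw" is the closure, from -1 (fully open) to 1 (shut), set as the call begins (left out, the last holds). The fingers move at their own pace and stop on an object; the grip force is fixed at half the most. Time passes only in rows, so rows that do not move let the fingers close. It gives the time, the measured TCP pose, the force, the opening and the grip force at its end, in the units of the state.
- manip.observe(): the state, without advancing time (a new reading comes with each control period).
- manip.capture(name): name is "scene" or "side" or "wrist"; returns the picture (480x640x3 uint8, red, green, blue); there is no depth.
- manip.camera_params(name): a dict with "fx", "fy", "cx", "cy" (pixels), "rvec" (rotation vector, rad) and "tvec" (3), from world to camera coordinates, as OpenCV has them. Camera axes: x right, y down, z forward; pixel columns grow to the right and rows downward; lengths in mm; the calibration is good to about 2 mm. A picture is of the moment at which its call begins: read the wrist's pose just before it. camera_params takes no time and is no camera call; for the wrist camera it gives the pose at the moment of the call.
- manip.sign_off(): hands the job in; it is judged then, once.
The state is a dict: "time_s": time; "joint_pos": joint angles; "joint_vel": joint speeds; "joint_efforts": joint torques, N m; "tcp_pos": TCP position; "tool_rot": TCP orientation; "contact_force": force on the tool from outside, world axes, zero at the start; "torque": the same for the moment, N m; "finger_gap": opening from 0.0 (shut) to 1.0 (fully open); "gripper_force": force on a finger pad.
Only numpy, scipy, OpenCV 4.12 (cv2) and the standard library are available. Lean on these libraries where they do the work, as an engineer would, in place of code of your own. Each camera call takes 0.05 s, during which the arm holds its last target. There are 200 camera calls.

## Working session

There is one attempt and no reset: what is moved stays moved. The work goes in short steps, Python scripts to look and compute and a tool call to move; the robot and the scene stay as the last step left them, time stands still between calls to the robot, and variables do not carry over. Pictures are saved under pics/ and viewed, at most 14 in all, crops included, and the job is handed in when it is done.

Besides the shell and the picture viewer there is one more tool, called after "Call:" as name(argument=value, ...), one argument or row to a line, values as JSON. drive_tool: Moves the arm, as the interface text tells. Shift numbers are shares of 5 cm and turn numbers shares of 2 rad, none past 1 either way. Its arguments: {"type":"object","properties":{"plan":{"type":"array"},"claw":{"type":"number"}},"required":["plan"]}

```bash
mkdir -p pics; cat > h.py <<'E'
import numpy as np, cv2
from station import manip
from scipy.spatial.transform import Rotation as R
def grab(n,f=None):
    p=manip.camera_params(n); im=cv2.cvtColor(np.array(manip.capture(n)),cv2.COLOR_RGB2BGR)
    if f: cv2.imwrite('pics/'+f,im)
    return im,p
def ray(p,u,v):
    M=cv2.Rodrigues(np.array(p['rvec'],float))[0]; t=np.array(p['tvec'],float).ravel()
    d=M.T@np.array([(u-p['cx'])/p['fx'],(v-p['cy'])/p['fy'],1.]); return -M.T@t,d/np.linalg.norm(d)
def onz(p,u,v,z):
    o,d=ray(p,u,v); return o+d*(z-o[2])/d[2]
def tri(p1,a,p2,b):
    o1,d1=ray(p1,*a);o2,d2=ray(p2,*b)
    s=np.linalg.lstsq(np.c_[d1,-d2],o2-o1,rcond=None)[0]
    x,y=o1+d1*s[0],o2+d2*s[1]; return (x+y)/2,np.linalg.norm(x-y)
def proj(p,X):
    return cv2.projectPoints(np.array(X,float).reshape(-1,3),np.array(p['rvec'],float),np.array(p['tvec'],float),np.array([[p['fx'],0,p['cx']],[0,p['fy'],p['cy']],[0,0,1.]]),None)[0].reshape(-1,2)
E
python3 - <<'E'
from h import *
np.set_printoptions(precision=1,suppress=True)
s=manip.observe(); print(s['tcp_pos'],s['tool_rot'],s['time_s'])
for n in('scene','side','wrist'):
    im,p=grab(n,n+'0.png'); o,d=ray(p,320,240); print(n,o,d,p['fx'])
E
```

```text
[ 148.4 -658.   255.4] [-0.  -0.1  1.   0. ] 0.0
scene [1478.9  458.6 1073. ] [-0.7 -0.4 -0.7] 554.7487529423086
side [295.5 711.1 851.3] [ 0.3 -0.7 -0.7] 450.8117081169513
wrist [  83.7 -672.5  373. ] [ 0.3  0.1 -1. ] 409.4029055892583
```

View pics/scene0.png

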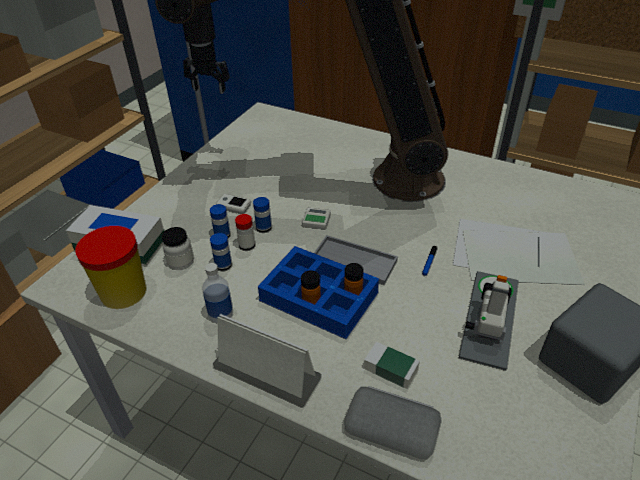

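View pics/side0.png

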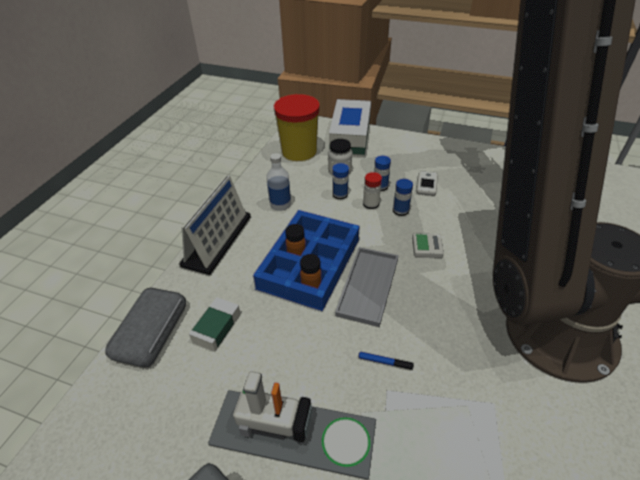

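Both views show the red-lidded jar (scene 244,222; side 373,179) among 3 blue jars. There are two ambers in the carrier (scene 310,284 and 353,275). The tray is beside the carrier, and the scanner is at scene 490,310 and side 290,430. Next I'll measure with masks.

```bash
python3 - <<'E'
from h import *
np.set_printoptions(precision=1,suppress=True)
for n in('scene','side'):
    im=cv2.imread(f'pics/{n}0.png'); hsv=cv2.cvtColor(im,cv2.COLOR_BGR2HSV)
    H,S,V=[hsv[...,i].astype(int) for i in range(3)]
    ms=dict(red=((H<8)|(H>172))&(S>150)&(V>70),blue=(H>100)&(H<125)&(S>140)&(V>50),orange=(H>=5)&(H<22)&(S>170)&(V>80),green=(H>45)&(H<85)&(S>90)&(V>60),black=(V<45))
    for k,m in ms.items():
        m=m.astype(np.uint8); m[:130 if n=='scene' else 80]=0
        N,L,st,c=cv2.connectedComponentsWithStats(m)
        for i in range(1,N):
            if 25<st[i,4]<9000: print(n,k,st[i],c[i])
    a=im[150:450,190:540] if n=='scene' else im[120:480,190:450]
    cv2.imwrite(f'pics/{n}0c.png',cv2.resize(a,None,fx=2.2 if n=='scene' else 1.66,fy=2.2 if n=='scene' else 1.66,interpolation=cv2.INTER_CUBIC)[:600,:800])
E
```

```text
scene red [235 214  17  16 166] [243.2 220. ]
scene red [  75  226   61   45 1866] [105.3 246.2]
scene blue [188 130  15  16 103] [196.2 136.4]
scene blue [208 130  12   7  33] [212.7 131.6]
scene blue [  60  150   85   58 2993] [102.8 179.3]
scene blue [253 197  16  15 189] [260.8 203.8]
scene blue [210 204  16  16 200] [217.7 211.3]
scene blue [ 89 213  49  16 459] [112.5 221. ]
scene blue [258 217  13  12 115] [264.  222.7]
scene blue [210 224  19  26 331] [219.7 237.5]
scene blue [ 258  246  121   93 5325] [317.3 292.1]
scene blue [216 255  14  12 118] [222.6 260.7]
scene blue [423 254  11  21 101] [427.9 263.7]
scene blue [208 297  23  20 271] [219.5 307.4]
scene orange [497 275  10   7  32] [501.8 277.3]
scene green [305 214  20   8 108] [315.  217.9]
scene green [478 275  19  18  49] [483.7 281.1]
scene green [507 281   7  15  30] [510.7 287.6]
scene green [377 347  38  30 615] [395.4 362.1]
scene black [146 130  19  51 382] [155.3 153.2]
scene black [ 373  130   90   72 4033] [412.9 163.4]
scene black [447 130   7  12  31] [449.9 134.4]
scene black [464 130  33  27 455] [482.
[... 1872 characters left out ...]
k [584  80  19  44 588] [592.8 100.8]
side black [572 130  23  70 869] [582.9 164.5]
side black [330 139  29  14 250] [340.3 145.9]
side black [422 179  11   8  72] [427.1 182.6]
side black [558 202  25  87 965] [570.3 245.9]
side black [180 213  70  62 705] [212.3 252.7]
side black [286 224  18  18 263] [294.6 232.7]
side black [ 592  224   48   47 1753] [616.4 247. ]
side black [301 254  20  20 314] [309.9 263.8]
side black [142 305  43  62 122] [164.5 339.2]
side black [216 317  17  29 152] [224.1 331.3]
side black [612 324  10  18  92] [615.2 332.3]
side black [394 360  19   9 113] [403.  364.1]
side black [292 398  18  45 504] [300.7 420.4]
side black [251 430  36   9 118] [267.2 433.9]
```

View pics/side0c.png

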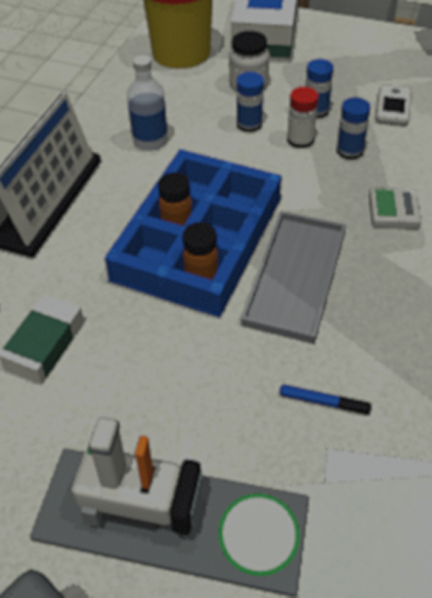

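View pics/scene0c.png

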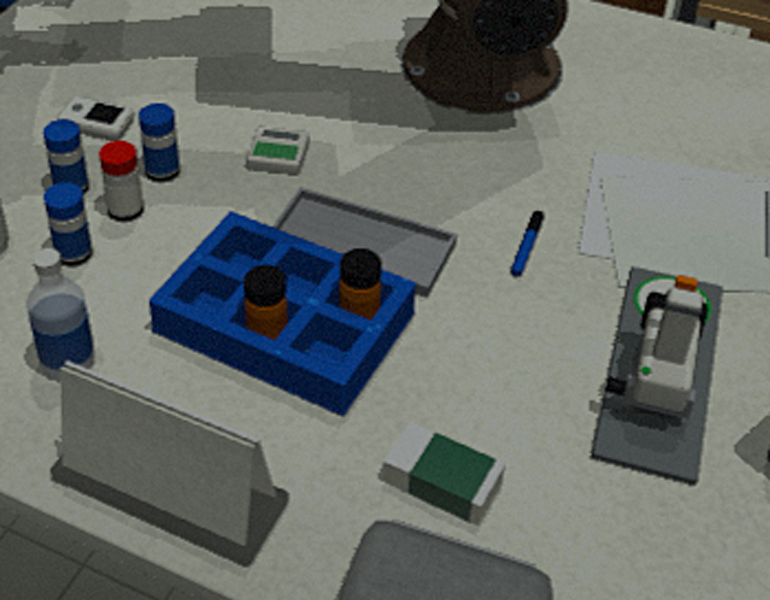

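```bash
python3 - <<'E'
from h import *
np.set_printoptions(precision=1,suppress=True)
s=manip.camera_params('scene');d=manip.camera_params('side')
for k,a,b in [('A',(260.8,203.8),(403.9,186)),('B',(217.7,211.3),(382.3,162.2)),('C',(220.3,240.5),(340.2,169.9)),('ref',(243.2,220),(372.9,179.2)),
 ('e1',(310,279.6),(294.6,232.7)),('e2',(353.5,271.8),(309.9,263.8)),
 ('cr1',(295,246.4),(359.3,227.2)),('cr2',(378.2,281.8),(321.3,294.7)),('cr3',(347.7,328.2),(255.7,276)),('cr4',(259.1,286.8),(299.6,211)),
 ('tr1',(327.3,236.4),(397.8,255)),('tr2',(397.7,257.3),(379.8,323.6)),('trig',(501.8,276),(274.5,385)),
 ('gel',(211,268),(276,158)),('tub',(174.5,237),(340,145))]: print(k,*tri(s,a,d,b))
for z,l in ((55,[(359.3,227.2),(321.3,294.7),(255.7,276),(299.6,211)]),(18,[(360.5,248.3),(397.8,255),(379.8,323.6),(336.4,315.8)]),(12,[(231,391),(376,415),(369.5,476.6),(210,444),(346,442)]),(100,[(372.9,176),(403.9,183)])):
    P=np.array([onz(d,*q,z) for q in l]);print(z,P[:,:2].tolist(),P[:4].mean(0),np.linalg.norm(P-np.roll(P,-1,0),axis=1))
E
```

```text
A [ 424.3 -301.7   87.5] 0.43174981290927344
B [ 508.5 -395.    87.3] 0.5143383668312818
C [ 612.8 -313.1   90.9] 1.6137133703856883
ref [ 512.7 -304.2   89.5] 2.328251405039589
e1 [638.3 -25.2  92.6] 1.005591545461613
e2 [566.1  60.3  92.7] 0.5466150296973135
cr1 [ 504.8 -144.5   47.2] 1.1626545270823627
cr2 [524.8 109.   47. ] 11.050305799552575
cr3 [694.2 101.2  40.5] 12.152122363827164
cr4 [ 678.7 -154.3   46.3] 2.7501758117489947
tr1 [ 391.2 -104.    14.7] 5.8293160574559275
tr2 [382.7 112.7  11.2] 2.545175282499141
trig [499.5 399.3 168.8] 3.1226946434423177
gel [ 766.4 -220.3  160. ] 0.6859179629215291
tub [ 653.7 -436.8   89.9] 4.405450357974376
55 [[502.86851679791005, -135.43676598059108], [521.8626931447327, 108.40213292343526], [686.8727478117794, 104.95331319332809], [674.567449848905, -146.89043794703753]] [596.5 -17.2  55. ] [244.6 165.  252.1 172.1]
18 [[487.1427736593603, -97.70147127945324], [390.27997483613916, -104.70796082987465], [381.68159561716493, 116.08740038108101], [479.67399738532316, 126.9798404430129]] [434.7  10.2  18. ] [ 97.1 221.   98.6 224.8]
12 [[623.2501151805395, 365.9534634080203], [337.34680490886734, 319.20787722263356], [320.3167157054411, 429.78766502976026], [611.1007700870841, 471.9567158813296], [376.3918851684153, 386.5703890215257]] [473.  396.7  12. ] [289.7 111.9 293.8 249.8 247.7]
100 [[513.5610311534019, -302.7981589967618], [425.05775816473107, -297.96618355848125]] [ 469.3 -300.4  100. ] [88.6 88.6]
```

Heights check out: lids at about 88–92 mm, trigger top at 169, and the crate and tray sizes match. Next step is a move planner, then a wrist view over the jars.

```bash
cat > plan.py <<'E'
import sys,json
from h import *
def tool(psi):
    c,s=np.cos(psi),np.sin(psi); return np.array([[-s,c,0],[c,s,0],[0,0,-1.]]).T  # cols: tool x,y,z
def plan(wps,step=44):
    """wps: (x,y,z,psi_deg[,step]); prints rows in tool axes, shares, 5 per call"""
    s=manip.observe(); P=np.array(s['tcp_pos'],float); M=R.from_quat(np.array(s['tool_rot']),scalar_first=True).as_matrix()
    print('t %.1f'%s['time_s'],'at',P.round(1),'psi %.1f'%np.degrees(np.arctan2(M[1,1],M[0,1])),'gap',np.round(s['finger_gap'],3))
    for w in wps:
        T=tool(np.radians(w[3])); st=w[4] if len(w)>4 else step
        rv=(R.from_matrix(M.T@T)).as_rotvec()
        n=int(max(1,np.ceil(np.linalg.norm(np.array(w[:3])-P)/st),np.ceil(np.linalg.norm(rv)/.18)))
        P0=P.copy(); rows=[]
        for i in range(n):
            d=M.T@(P0+(np.array(w[:3])-P0)*(i+1)/n-P)/50; r=rv/n/2
            row=np.r_[d.round(2),r.round(3)]+0.; P=P+M@row[:3]*50; M=M@R.from_rotvec(row[3:]*2).as_matrix()
            rows.append([float('%g'%v) for v in row])
        for i in range(0,n,5): print(json.dumps(rows[i:i+5]))
        print('--')
if __name__=='__main__': plan(json.loads(sys.argv[1]))
E
python3 plan.py '[[500,-330,340,135]]'
```

```text
t 0.1 at [ 148.4 -658.2  255.6] psi 102.7 gap 0.998
[[-0.69, 0.4, -0.14, 0.0, 0.0, -0.023], [-0.71, 0.38, -0.14, 0.0, 0.0, -0.023], [-0.73, 0.34, -0.14, 0.0, 0.0, -0.023], [-0.74, 0.3, -0.14, 0.0, 0.0, -0.023], [-0.75, 0.27, -0.14, 0.0, 0.0, -0.023]]
[[-0.77, 0.24, -0.14, 0.0, 0.0, -0.023], [-0.78, 0.2, -0.14, 0.0, 0.0, -0.023], [-0.78, 0.17, -0.14, 0.0, 0.0, -0.023], [-0.79, 0.13, -0.14, 0.0, 0.0, -0.023], [-0.8, 0.09, -0.14, 0.0, 0.0, -0.023]]
[[-0.8, 0.05, -0.14, 0.0, 0.0, -0.023], [-0.8, 0.02, -0.14, 0.0, 0.0, -0.023]]
--
```

Call:
drive_tool(
  plan=[
    [-0.69,0.4,-0.14,0,0,-0.023],
    [-0.71,0.38,-0.14,0,0,-0.023],
    [-0.73,0.34,-0.14,0,0,-0.023],
    [-0.74,0.3,-0.14,0,0,-0.023],
    [-0.75,0.27,-0.14,0,0,-0.023],
  ],
)

```text
time_s: 0.78
tcp_pos: [295.7, -520.8, 291.3]
tool_rot: [-0.0, -0.225, 0.974, 0.0]
contact_force: [0.9, 0.4, 0.4]
finger_gap: 1.001
gripper_force: 0.0
```

Call:
drive_tool(
  plan=[
    [-0.77,0.24,-0.14,0,0,-0.023],
    [-0.78,0.2,-0.14,0,0,-0.023],
    [-0.78,0.17,-0.14,0,0,-0.023],
    [-0.79,0.13,-0.14,0,0,-0.023],
    [-0.8,0.09,-0.14,0,0,-0.023],
  ],
)

```text
time_s: 1.4
tcp_pos: [442.2, -383.6, 326.4]
tool_rot: [-0.0, -0.335, 0.942, 0.0]
contact_force: [0.4, -0.6, 0.4]
finger_gap: 0.999
gripper_force: 0.0
```

Call:
drive_tool(
  plan=[
    [-0.8,0.05,-0.14,0,0,-0.023],
    [-0.8,0.02,-0.14,0,0,-0.023],
    [0,0,0,0,0,0],
  ],
  claw=-0.5,
)

```text
time_s: 1.78
tcp_pos: [501.9, -328.5, 340.3]
tool_rot: [0.0, -0.379, 0.925, 0.0]
contact_force: [-0.3, 0.9, 0.3]
finger_gap: 0.749
gripper_force: 0.0
```

```bash
python3 - <<'E'
from h import *
s=manip.observe();print(s['tcp_pos'],s['finger_gap'],s['time_s'])
grab('wrist','w1.png')
E
```

```text
[ 501.8963321  -328.51960069  340.27504771] 0.7494416903992513 1.775
```

View pics/w1.png

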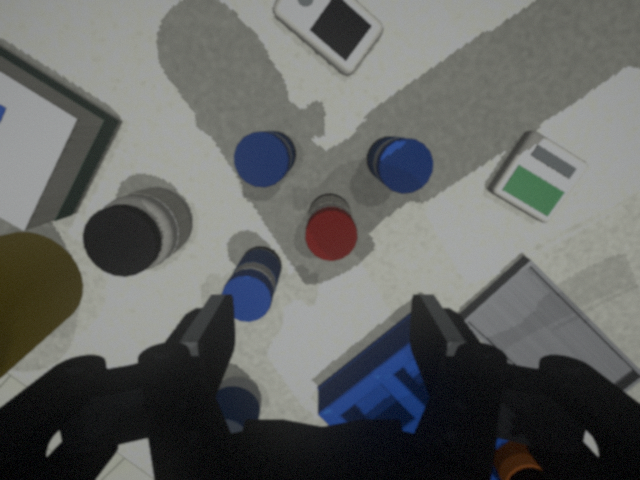

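The wrist view shows lid tops at ref (331,234), B (263,158), A (405,165) and C (248,298). No fourth blue jar is visible. I'll take lid centres at z=100 and check them against the tri-views.

```bash
cat >> h.py <<'E'
def lids(im,p,z=100,k='rb'):
    """largest-circle fit (distance transform) on lid colours -> world at height z"""
    hsv=cv2.cvtColor(im,cv2.COLOR_BGR2HSV); H,S,V=[hsv[...,i].astype(int) for i in range(3)]; out=[]
    for n,m in (('r',((H<8)|(H>172))&(S>140)&(V>50)),('b',(H>100)&(H<125)&(S>120)&(V>75)),('k',(V<42))):
        if n not in k: continue
        N,L,st,c=cv2.connectedComponentsWithStats(m.astype(np.uint8))
        for i in range(1,N):
            if st[i,4]<600: continue
            D=cv2.distanceTransform(np.pad((L==i).astype(np.uint8),1),cv2.DIST_L2,5)[1:-1,1:-1]; r=D.max(); y,x=np.nonzero(D>r-1.0); u,v=x.mean(),y.mean()
            X=onz(p,u,v,z); o,_=ray(p,u,v); out.append((n,round(u),round(v),X.round(1)[:2].tolist(),'R %.1f'%(r/p['fx']*abs(o[2]-z)/1.0)))
    return out
E
python3 - <<'E'
from h import *
p=manip.camera_params('wrist'); im=cv2.imread('pics/w1.png')
for l in lids(im,p): print(l)
E
```

```text
('r', 331, 234, [512.8, -306.1], 'R 20.9')
('b', 262, 159, [506.9, -395.4], 'R 22.3')
('b', 405, 165, [424.1, -303.6], 'R 22.7')
('b', 251, 297, [608.8, -316.5], 'R 16.8')
('b', 374, 389, [596.0, -162.2], 'R 14.5')
```

```bash
python3 plan.py '[[512.8,-305.5,140,135],[512.8,-305.5,86,135,27]]'
```

```text
t 1.8 at [ 500.9 -329.2  340. ] psi 134.4 gap 0.753
[[-0.1, 0.03, 0.8, 0.0, 0.0, -0.001], [-0.1, 0.04, 0.8, 0.0, 0.0, -0.001], [-0.1, 0.03, 0.8, 0.0, 0.0, -0.001], [-0.1, 0.03, 0.8, 0.0, 0.0, -0.001], [-0.1, 0.04, 0.8, 0.0, 0.0, -0.001]]
--
[[0.0, 0.0, 0.54, 0.0, 0.0, 0.0], [0.0, 0.0, 0.54, 0.0, 0.0, 0.0]]
--
```

Call:
drive_tool(
  plan=[
    [-0.1,0.03,0.8,0,0,-0.001],
    [-0.1,0.04,0.8,0,0,-0.001],
    [-0.1,0.03,0.8,0,0,-0.001],
    [-0.1,0.03,0.8,0,0,-0.001],
    [-0.1,0.04,0.8,0,0,-0.001],
  ],
)

```text
time_s: 2.45
tcp_pos: [511.1, -307.2, 139.0]
tool_rot: [-0.0, -0.381, 0.924, 0.0]
contact_force: [0.1, -0.3, -0.1]
finger_gap: 0.752
gripper_force: 0.0
```

Call:
drive_tool(
  plan=[
    [0,0,0.36,0,0,0],
    [0,0,0.36,0,0,0],
    [0,0,0.36,0,0,0],
    [0,0,0,0,0,0],
  ],
)

```text
time_s: 2.95
tcp_pos: [510.3, -307.0, 84.8]
tool_rot: [-0.001, -0.381, 0.924, 0.001]
contact_force: [-0.5, 0.3, 0.6]
finger_gap: 0.745
gripper_force: 0.0
```

Call:
drive_tool(
  plan=[
    [0,0,0,0,0,0],
    [0,0,0,0,0,0],
    [0,0,0,0,0,0],
    [0,0,0,0,0,0],
  ],
  claw=1,
)

```text
time_s: 3.45
tcp_pos: [512.4, -306.8, 87.1]
tool_rot: [0.0, -0.382, 0.924, -0.0]
contact_force: [0.1, 0.6, 5.3]
finger_gap: 0.547
gripper_force: 61.8
```

```bash
python3 plan.py '[[512.8,-305.5,250,135],[376.4,250,250,135],[376.4,387,240,135],[376.4,387,110,135,35],[376.4,387,98.5,135,6]]'
```

```text
t 3.5 at [ 512.4 -306.8   87.1] psi 134.9 gap 0.547
[[-0.01, 0.0, -0.81, 0.0, 0.0, 0.0], [0.0, 0.0, -0.82, 0.0, 0.0, 0.0], [-0.01, 0.01, -0.81, 0.0, 0.0, 0.0], [-0.01, 0.0, -0.82, 0.0, 0.0, 0.0]]
--
[[-0.45, 0.75, 0.0, 0.0, 0.0, 0.0], [-0.46, 0.76, 0.0, 0.0, 0.0, 0.0], [-0.45, 0.75, 0.0, 0.0, 0.0, 0.0], [-0.46, 0.75, 0.0, 0.0, 0.0, 0.0], [-0.45, 0.76, 0.0, 0.0, 0.0, 0.0]]
[[-0.46, 0.75, 0.0, 0.0, 0.0, 0.0], [-0.45, 0.75, 0.0, 0.0, 0.0, 0.0], [-0.46, 0.76, 0.0, 0.0, 0.0, 0.0], [-0.45, 0.75, 0.0, 0.0, 0.0, 0.0], [-0.46, 0.75, -0.01, 0.0, 0.0, 0.0]]
[[-0.45, 0.76, 0.0, 0.0, 0.0, 0.0], [-0.46, 0.75, 0.0, 0.0, 0.0, 0.0], [-0.45, 0.75, 0.0, 0.0, 0.0, 0.0]]
--
[[-0.48, 0.49, 0.05, 0.0, 0.0, 0.0], [-0.49, 0.48, 0.05, 0.0, 0.0, 0.0], [-0.48, 0.49, 0.05, 0.0, 0.0, 0.0], [-0.48, 0.48, 0.05, 0.0, 0.0, 0.0]]
--
[[0.0, 0.0, 0.65, 0.0, 0.0, 0.0], [0.0, 0.0, 0.65, 0.0, 0.0, 0.0], [0.0, 0.0, 0.65, 0.0, 0.0, 0.0], [0.0, 0.0, 0.65, 0.0, 0.0, 0.0]]
--
[[0.0, 0.0, 0.12, 0.0, 0.0, 0.0], [0.0, 0.0, 0.11, 0.0, 0.0, 0.0]]
--
```

Call:
drive_tool(
  plan=[
    [0,0,-0.8,0,0,0],
    [0,0,-0.8,0,0,0],
    [0,0,-0.8,0,0,0],
    [0,0,-0.8,0,0,0],
  ],
)

```text
time_s: 3.95
tcp_pos: [511.6, -306.3, 247.3]
tool_rot: [-0.0, -0.382, 0.924, 0.0]
contact_force: [0.2, -0.3, -1.1]
finger_gap: 0.55
gripper_force: 62.1
```

Call:
drive_tool(
  plan=[
    [-0.45,0.75,0,0,0,0],
    [-0.46,0.76,0,0,0,0],
    [-0.45,0.75,0,0,0,0],
    [-0.46,0.75,0,0,0,0],
    [-0.45,0.76,0,0,0,0],
  ],
)

```text
time_s: 4.58
tcp_pos: [458.5, -91.6, 246.1]
tool_rot: [-0.0, -0.382, 0.924, 0.0]
contact_force: [0.8, 0.1, -1.2]
finger_gap: 0.549
gripper_force: 62.5
```

Call:
drive_tool(
  plan=[
    [-0.45,0.75,0,0,0,0],
    [-0.46,0.76,0,0,0,0],
    [-0.45,0.75,0,0,0,0],
    [-0.46,0.75,0,0,0,0],
    [-0.45,0.76,0,0,0,0],
  ],
)

```text
time_s: 5.2
tcp_pos: [405.7, 121.9, 246.3]
tool_rot: [0.0, -0.382, 0.924, 0.0]
contact_force: [1.0, -0.2, -1.2]
finger_gap: 0.548
gripper_force: 62.5
```

Call:
drive_tool(
  plan=[
    [-0.45,0.75,0,0,0,0],
    [-0.46,0.76,0,0,0,0],
    [-0.45,0.75,0,0,0,0],
    [0,0,0,0,0,0],
  ],
)

```text
time_s: 5.7
tcp_pos: [374.2, 250.9, 246.0]
tool_rot: [-0.0, -0.383, 0.924, 0.0]
contact_force: [0.3, 0.1, -1.4]
finger_gap: 0.548
gripper_force: 62.6
```

```bash
python3 - <<'E'
from h import *
s=manip.observe();print(s['tcp_pos'],s['finger_gap'],s['time_s'])
grab('wrist','w2.png')
E
```

```text
[374.15697742 250.8793493  246.00255984] 0.5476417120863788 5.7
```

View pics/w2.png

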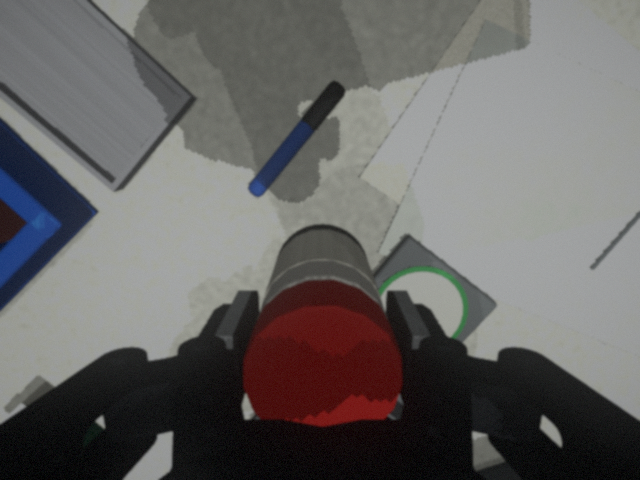

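The wrist view shows the jar held upright and the green pad ring around (423,305), partly hidden by the finger. I'll fit a circle to the ring on z=12.

```bash
python3 - <<'E'
from h import *
from scipy.optimize import least_squares
def fit(im,p,box):
    hsv=cv2.cvtColor(im,cv2.COLOR_BGR2HSV); m=(hsv[...,0]>45)&(hsv[...,0]<85)&(hsv[...,1]>90)&(hsv[...,2]>60)
    y,x=np.nonzero(m); k=(x>box[0])&(x<box[1])&(y>box[2])&(y<box[3])
    P=np.array([onz(p,a,b,12)[:2] for a,b in zip(x[k],y[k])])
    r=least_squares(lambda q:np.hypot(*(P-q[:2]).T)-q[2],[376,387,44],loss='soft_l1',max_nfev=200); print(len(P),r.x.round(1),np.abs(r.fun).mean().round(2))
fit(cv2.imread('pics/w2.png'),manip.camera_params('wrist'),(370,480,255,350))
fit(cv2.imread('pics/side0.png'),manip.camera_params('side'),(315,375,412,470))
E
python3 plan.py '[[376.4,387,240,135],[376.4,387,110,135,35],[376.4,387,98.5,135,6]]'
```

```text
584 [378.8 383.   42.9] 0.92
333 [377.9 384.5  43. ] 1.03
t 5.8 at [374.3 249.5 245.9] psi 135.0 gap 0.547
[[-0.49, 0.48, 0.03, 0.0, 0.0, 0.0], [-0.5, 0.48, 0.03, 0.0, 0.0, 0.0], [-0.49, 0.47, 0.03, 0.0, 0.0, 0.0], [-0.5, 0.48, 0.03, 0.0, 0.0, 0.0]]
--
[[0.0, 0.0, 0.65, 0.0, 0.0, 0.0], [0.0, 0.0, 0.65, 0.0, 0.0, 0.0], [0.0, 0.0, 0.65, 0.0, 0.0, 0.0], [0.0, 0.0, 0.65, 0.0, 0.0, 0.0]]
--
[[0.0, 0.0, 0.11, 0.0, 0.0, 0.0], [0.0, 0.0, 0.12, 0.0, 0.0, 0.0]]
--
```

Call:
drive_tool(
  plan=[
    [-0.49,0.46,0,0,0,0],
    [-0.49,0.46,0,0,0,0],
    [-0.49,0.46,0,0,0,0],
    [-0.49,0.46,0,0,0,0],
    [0,0,0.5,0,0,0],
  ],
)

```text
time_s: 6.38
tcp_pos: [380.5, 384.9, 222.0]
tool_rot: [0.001, -0.382, 0.924, 0.001]
contact_force: [-0.3, -0.2, -2.1]
finger_gap: 0.547
gripper_force: 62.7
```

Call:
drive_tool(
  plan=[
    [0,0,0.6,0,0,0],
    [0,0,0.6,0,0,0],
    [0,0,0.6,0,0,0],
    [0,0,0.5,0,0,0],
    [0,0,0,0,0,0],
  ],
)

```text
time_s: 7.0
tcp_pos: [379.1, 380.8, 104.6]
tool_rot: [-0.002, -0.381, 0.924, -0.001]
contact_force: [-0.3, -0.1, -0.3]
finger_gap: 0.544
gripper_force: 62.7
```

Call:
drive_tool(
  plan=[
    [0,0,0.08,0,0,0],
    [0,0,0,0,0,0],
  ],
)

```text
time_s: 7.25
tcp_pos: [379.8, 383.3, 103.2]
tool_rot: [0.001, -0.382, 0.924, 0.0]
contact_force: [-0.4, 0.9, -1.6]
finger_gap: 0.547
gripper_force: 62.7
```

Call:
drive_tool(
  plan=[
    [0,0,0.05,0,0,0],
    [0,0,0,0,0,0],
  ],
)

```text
time_s: 7.5
tcp_pos: [379.4, 383.1, 100.0]
tool_rot: [0.0, -0.382, 0.924, 0.0]
contact_force: [-0.0, -0.4, -1.7]
finger_gap: 0.546
gripper_force: 62.7
```

Call:
drive_tool(
  plan=[
    [0,0,0.04,0,0,0],
    [0,0,0,0,0,0],
  ],
)

```text
time_s: 7.75
tcp_pos: [379.8, 383.4, 99.1]
tool_rot: [0.001, -0.382, 0.924, 0.0]
contact_force: [-2.3, -2.2, 9.2]
finger_gap: 0.548
gripper_force: 64.1
```

Call:
drive_tool(
  plan=[
    [0,0,0,0,0,0],
    [0,0,0,0,0,0],
  ],
  claw=-0.5,
)

```text
time_s: 8.0
tcp_pos: [379.5, 383.1, 97.8]
tool_rot: [0.0, -0.382, 0.924, 0.0]
contact_force: [0.1, -0.8, 0.7]
finger_gap: 0.748
gripper_force: 0.0
```

Call:
drive_tool(
  plan=[
    [0,0,-0.3,0,0,0],
    [0,0,-0.8,0,0,0],
    [0,0,-0.9,0,0,0],
    [0,0,-0.9,0,0,0],
    [0,0,-0.9,0,0,0],
  ],
)

```text
time_s: 8.62
tcp_pos: [379.4, 382.7, 290.5]
tool_rot: [0.0, -0.382, 0.924, 0.0]
contact_force: [0.4, -0.3, -0.7]
finger_gap: 0.751
gripper_force: 0.0
```

```bash
python3 plan.py '[[500,400,370,188]]'
```

```text
t 8.6 at [379.4 382.7 290.5] psi 134.9 gap 0.751
[[-0.33, -0.24, -0.26, 0.0, 0.0, -0.077], [-0.28, -0.29, -0.27, 0.0, 0.0, -0.077], [-0.24, -0.33, -0.26, 0.0, 0.0, -0.077], [-0.18, -0.36, -0.27, 0.0, 0.0, -0.077], [-0.12, -0.39, -0.26, 0.0, 0.0, -0.077]]
[[-0.07, -0.4, -0.27, 0.0, 0.0, -0.077]]
--
```

Call:
drive_tool(
  plan=[
    [-0.33,-0.24,-0.26,0,0,-0.077],
    [-0.28,-0.29,-0.27,0,0,-0.077],
    [-0.24,-0.33,-0.26,0,0,-0.077],
    [-0.18,-0.36,-0.27,0,0,-0.077],
    [-0.12,-0.39,-0.26,0,0,-0.077],
  ],
  claw=-1,
)

```text
time_s: 9.25
tcp_pos: [480.5, 397.1, 355.5]
tool_rot: [0.0, -0.703, 0.711, 0.0]
contact_force: [-0.3, 0.1, 0.1]
finger_gap: 1.003
gripper_force: 0.0
```

Call:
drive_tool(
  plan=[
    [-0.07,-0.4,-0.27,0,0,-0.077],
    [0,0,0,0,0,0],
  ],
)

```text
time_s: 9.5
tcp_pos: [501.1, 400.4, 368.6]
tool_rot: [-0.001, 0.754, -0.657, 0.0]
contact_force: [-0.4, -0.3, -1.6]
finger_gap: 1.001
gripper_force: 0.0
```

```bash
python3 - <<'E'
from h import *
s=manip.observe();print(s['tcp_pos'],s['finger_gap'],s['time_s'])
im,p=grab('wrist','w3.png'); print([l for l in lids(im,p,112,'r')])
np.save('w3p.npy',p,allow_pickle=True)
E
```

```text
[501.08095556 400.44286126 368.62674171] 1.0005082279618625 9.5
[('r', 449, 205, [385.0, 386.0], 'R 22.1')]
```

View pics/w3.png

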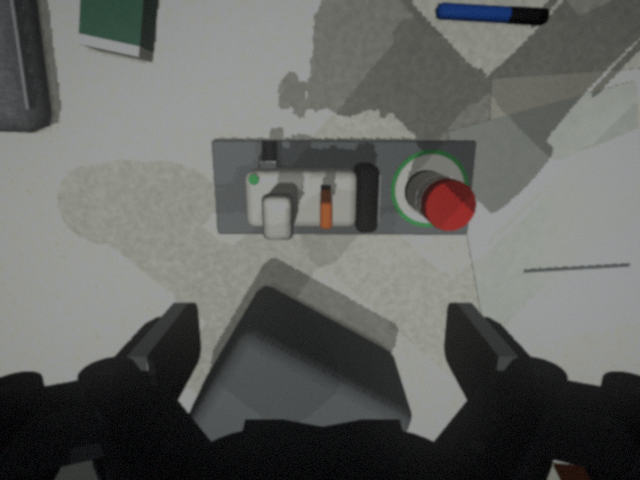

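The wrist view shows the jar standing on the pad ring, the grip top face at about (278,217), the trigger top at about (326,215), and plate corners (213,140), (475,141), (467,233), (219,234).

```bash
python3 - <<'E'
from h import *
np.set_printoptions(precision=1,suppress=True)
p=np.load('w3p.npy',allow_pickle=True).item(); im=cv2.imread('pics/w3.png')
d=manip.camera_params('side')
print('grip',onz(p,278,217,180),'trig',onz(p,326,215,168),'ref base mid',onz(p,449,205,112))
P=np.array([onz(p,*q,12) for q in [(213,140),(475,141),(467,233),(219,234)]]);print(P[:,:2],P.mean(0))
for a,b in((0,1),(3,2)): v=P[b]-P[a];print(np.degrees(np.arctan2(v[1],v[0])),np.linalg.norm(v))
hsv=cv2.cvtColor(im,cv2.COLOR_BGR2HSV);m=(hsv[...,0]>3)&(hsv[...,0]<20)&(hsv[...,1]>150)&(hsv[...,2]>60);y,x=np.nonzero(m);k=(x>300)&(x<350)&(y<260);print('orange',x[k].min(),x[k].max(),y[k].min(),y[k].max(),x[k].mean(),y[k].mean())
# two views: trigger top (side 275.5,384) and grip top (side crop 107,424)
print(tri(p,(326,215),d,(275.5,385)),tri(p,(278,217),d,(190+107/1.66,120+424/1.66)))
E
```

```text
grip [534.7 403.7 180. ] trig [498.2 399.6 168. ] ref base mid [384.9 386.1 112. ]
[[630.5 363.3]
 [338.3 324.3]
 [323.  429.9]
 [616.2 471.5]] [477.  397.3  12. ]
-172.3984128383092 294.7938229983463
-171.92220097040573 296.13835501765584
orange 322 330 201 227 325.9419642857143 214.59375
(array([497.6, 398.6, 171.3]), np.float64(1.5357538991589184)) (array([532.8, 401.6, 187. ]), np.float64(2.826882057303838))
```

```bash
python3 plan.py '[[527.6,403.8,240,188],[527.6,403.8,153,188,22]]'
```

```text
t 9.6 at [500.2 400.3 367.9] psi -172.3 gap 1.001
[[0.0, -0.18, 0.85, 0.0, 0.0, -0.001], [0.0, -0.19, 0.86, 0.0, 0.0, -0.001], [0.01, -0.18, 0.85, 0.0, 0.0, -0.001]]
--
[[0.0, 0.0, 0.43, 0.0, 0.0, 0.0], [0.0, 0.0, 0.44, 0.0, 0.0, 0.0], [0.0, 0.0, 0.43, 0.0, 0.0, 0.0], [0.0, 0.0, 0.44, 0.0, 0.0, 0.0]]
--
```

Call:
drive_tool(
  plan=[
    [0,-0.18,0.85,0,0,-0.001],
    [0,-0.19,0.86,0,0,-0.001],
    [0.01,-0.18,0.85,0,0,-0.001],
    [0,0,0,0,0,0],
  ],
)

```text
time_s: 10.05
tcp_pos: [525.5, 402.2, 235.8]
tool_rot: [0.004, 0.755, -0.656, -0.0]
contact_force: [0.0, -0.8, 0.3]
finger_gap: 1.0
gripper_force: 0.0
```

Call:
drive_tool(
  plan=[
    [0,0,0.44,0,0,0],
    [0,0,0.44,0,0,0],
    [0,0,0.44,0,0,0],
    [0,0,0.44,0,0,0],
    [0,0,0,0,0,0],
  ],
)

```text
time_s: 10.68
tcp_pos: [526.7, 403.8, 152.1]
tool_rot: [0.0, 0.756, -0.655, 0.0]
contact_force: [-0.6, -0.1, 0.5]
finger_gap: 0.996
gripper_force: 0.0
```

Call:
drive_tool(
  plan=[
    [0,0,0,0,0,0],
    [0,0,0,0,0,0],
    [0,0,0,0,0,0],
    [0,0,0,0,0,0],
    [0,0,0,0,0,0],
  ],
  claw=1,
)

```text
time_s: 11.3
tcp_pos: [527.0, 404.0, 153.7]
tool_rot: [-0.001, 0.756, -0.655, -0.0]
contact_force: [-2.9, 0.7, 10.0]
finger_gap: 0.468
gripper_force: 61.9
```

Call:
drive_tool(
  plan=[
    [0,0,0,0,0,0],
    [0,0,0,0,0,0],
  ],
)

```text
time_s: 11.55
tcp_pos: [527.0, 404.0, 153.7]
tool_rot: [-0.0, 0.756, -0.655, -0.0]
contact_force: [-3.2, 0.8, 9.5]
finger_gap: 0.47
gripper_force: 61.9
```

```bash
python3 - <<'E'
from h import *
grab('side','s1.png')
E
```

Call:
drive_tool(
  plan=[
    [0,0,0,0,0,0],
    [0,0,0,0,0,0],
    [0,0,0,0,0,0],
    [0,0,0,0,0,0],
  ],
  claw=-1,
)

```text
time_s: 12.1
tcp_pos: [527.7, 404.0, 151.8]
tool_rot: [-0.001, 0.756, -0.655, 0.0]
contact_force: [-0.3, 0.2, 0.6]
finger_gap: 1.005
gripper_force: 0.0
```

Call:
drive_tool(
  plan=[
    [0,0,-0.9,0,0,0],
    [0,0,-0.9,0,0,0],
    [0,0,-0.9,0,0,0],
    [0,0,0,0,0,0],
  ],
)

```text
time_s: 12.6
tcp_pos: [528.9, 404.9, 291.4]
tool_rot: [-0.004, 0.756, -0.655, 0.0]
contact_force: [-0.7, -0.4, -1.0]
finger_gap: 0.999
gripper_force: 0.0
```

```bash
python3 - <<'E'
from h import *
a=cv2.imread('pics/s1.png')[300:480,200:400]; b,_=grab('side'); b=b[300:480,200:400]
cv2.imwrite('pics/s1c.png',cv2.resize(np.hstack([a,b]),None,fx=2,fy=2,interpolation=cv2.INTER_CUBIC))
E
```

```text
(no output)
```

View pics/s1c.png

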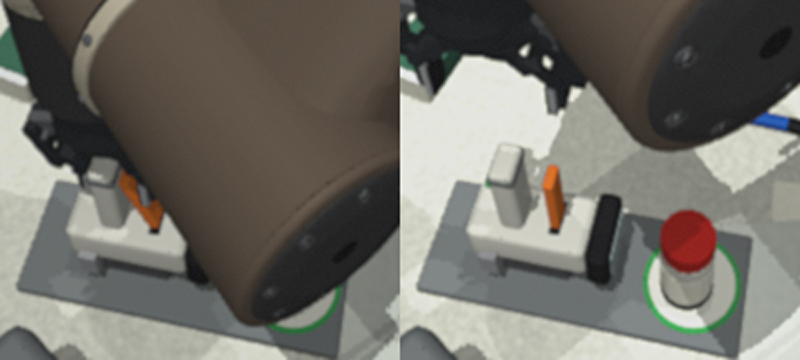

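```bash
python3 plan.py '[[480,300,340,150],[545,-20,330,135]]'
```

```text
t 12.7 at [527.9 404.3 288.7] psi -171.8 gap 1.003
[[0.48, 0.31, -0.26, 0.0, 0.0, 0.083], [0.53, 0.23, -0.26, 0.0, 0.0, 0.083], [0.55, 0.13, -0.26, 0.0, 0.0, 0.083], [0.58, 0.05, -0.26, 0.0, 0.0, 0.083]]
--
[[0.61, -0.54, 0.02, 0.0, 0.0, 0.017], [0.6, -0.56, 0.03, 0.0, 0.0, 0.017], [0.57, -0.58, 0.02, 0.0, 0.0, 0.017], [0.55, -0.6, 0.02, 0.0, 0.0, 0.017], [0.54, -0.62, 0.03, 0.0, 0.0, 0.017]]
[[0.51, -0.63, 0.02, 0.0, 0.0, 0.017], [0.49, -0.65, 0.02, 0.0, 0.0, 0.017], [0.47, -0.67, 0.03, 0.0, 0.0, 0.017]]
--
```

The blade was clearly tilted while squeezed and is now upright, with the jar still standing on the pad. Next, the carrier and tray.

Call:
drive_tool(
  plan=[
    [0.48,0.31,-0.26,0,0,0.083],
    [0.53,0.23,-0.26,0,0,0.083],
    [0.55,0.13,-0.26,0,0,0.083],
    [0.58,0.05,-0.26,0,0,0.083],
  ],
  claw=-0.5,
)

```text
time_s: 13.15
tcp_pos: [478.7, 298.4, 337.5]
tool_rot: [-0.001, -0.499, 0.867, -0.0]
contact_force: [0.8, -0.0, 0.5]
finger_gap: 0.749
gripper_force: 0.0
```

Call:
drive_tool(
  plan=[
    [0.61,-0.54,0.02,0,0,0.017],
    [0.6,-0.56,0.03,0,0,0.017],
    [0.57,-0.58,0.02,0,0,0.017],
    [0.55,-0.6,0.02,0,0,0.017],
    [0.54,-0.62,0.03,0,0,0.017],
  ],
)

```text
time_s: 13.78
tcp_pos: [520.0, 97.9, 331.3]
tool_rot: [-0.001, -0.425, 0.905, 0.0]
contact_force: [0.8, -0.3, -0.3]
finger_gap: 0.751
gripper_force: 0.0
```

Call:
drive_tool(
  plan=[
    [0.51,-0.63,0.02,0,0,0.017],
    [0.49,-0.65,0.02,0,0,0.017],
    [0.47,-0.67,0.03,0,0,0.017],
    [0,0,0,0,0,0],
  ],
)

```text
time_s: 14.28
tcp_pos: [544.2, -22.7, 327.4]
tool_rot: [-0.001, -0.377, 0.926, 0.0]
contact_force: [0.8, 0.6, -1.3]
finger_gap: 0.751
gripper_force: 0.0
```

```bash
python3 - <<'E'
from h import *
s=manip.observe();print(s['tcp_pos'],s['finger_gap'],s['time_s'])
im,p=grab('wrist','w4.png'); np.save('w4p.npy',p,allow_pickle=True)
E
```

```text
[544.16869725 -22.68261247 327.37440658] 0.7505070079210596 14.275
```

View pics/w4.png

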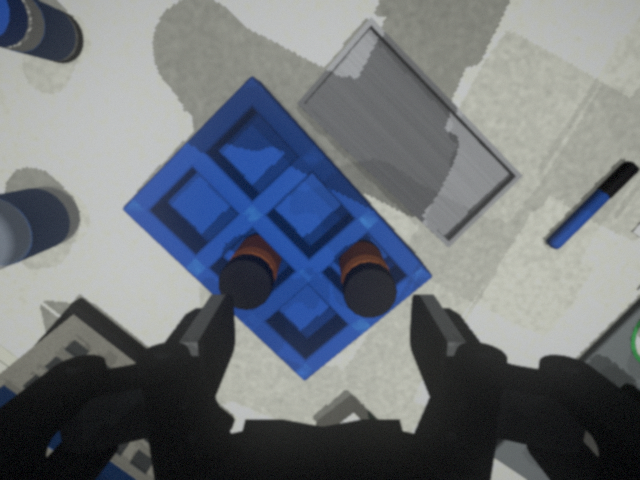

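This view gives the crate rim corners (253,77), (431,276), (305,380), (124,208), the tray rim (372,20), (520,177), (448,245), (303,103), and black lids at about (248,280) and (368,288).

```bash
python3 - <<'E'
from h import *
np.set_printoptions(precision=1,suppress=True)
p=np.load('w4p.npy',allow_pickle=True).item(); im=cv2.imread('pics/w4.png')
hsv=cv2.cvtColor(im,cv2.COLOR_BGR2HSV)
m=((hsv[...,0]>100)&(hsv[...,0]<125)&(hsv[...,1]>120)&(hsv[...,2]>45)).astype(np.uint8)
c=max([k for k in cv2.findContours(m,0,2)[0]],key=cv2.contourArea); q=cv2.boxPoints(cv2.minAreaRect(c)); print('rect',q)
for n,z,l in(('crate',55,[(253,77),(431,276),(305,380),(124,208)]),('tray',18,[(372,20),(520,177),(448,245),(303,103)])):
    P=np.array([onz(p,*a,z) for a in l]); C=P.mean(0); v=(P[1]-P[0]+P[2]-P[3]); print(n,C,'yang',np.degrees(np.arctan2(v[1],v[0])),np.linalg.norm(P-np.roll(P,-1,0),axis=1)); print(P[:,:2])
    if n=='crate': a=np.arctan2(v[1],v[0])-np.pi/2; Rm=np.array([[np.cos(a),-np.sin(a)],[np.sin(a),np.cos(a)]]); print({(x,y):(C[:2]+Rm@[x,y]).round(1).tolist() for x in(-40,40) for y in(-80,0,80)})
# lids: dark circle fit in small windows
for u,v in((248,280),(368,288)):
    g=(im[...].max(2)<60).astype(np.uint8); w=np.zeros_like(g); w[v-35:v+35,u-35:u+35]=1; g&=w
    N,L,st,cc=cv2.connectedComponentsWithStats(g); i=1+st[1:,4].argmax(); D=cv2.distanceTransform((L==i).astype(np.uint8),cv2.DIST_L2,5); y,x=np.nonzero(D>D.max()-1); print('lid',x.mean(),y.mean(),D.max(),onz(p,x.mean(),y.mean(),106))
E
```

```text
rect [[122.  207. ]
 [252.5  76.5]
 [441.  265. ]
 [310.5 395.5]]
crate [601.6 -22.   55. ] yang 86.71649481717444 [254.5 175.7 256.3 175.5]
[[ 506.6 -144.5]
 [ 521.1  109.6]
 [ 696.6  101.3]
 [ 681.9 -154.6]]
{(-40, -80): [557.1, -99.6], (-40, 0): [561.6, -19.7], (-40, 80): [566.2, 60.1], (40, -80): [636.9, -104.2], (40, 0): [641.5, -24.3], (40, 80): [646.1, 55.5]}
tray [438.9   4.7  18. ] yang 91.2424438315451 [216.1 100.5 213.3  99.4]
[[ 391.6 -105. ]
 [ 386.3  111.1]
 [ 486.8  113. ]
 [ 490.9 -100.2]]
lid 246.16666666666666 280.8333333333333 25.975195 [634.7 -26.8 106. ]
lid 369.0 288.5 25.393799 [564.2  55.8 106. ]
```

```bash
python3 plan.py '[[565.5,58.5,160,135],[565.5,58.5,92,135,25],[565.5,58.5,210,135],[437.5,50,210,135],[437.5,50,100,135,37],[437.5,50,92,135]]'
```

```text
t 14.3 at [544.1 -21.6 327.6] psi 134.4 gap 0.749
[[-0.29, 0.17, 0.67, 0.0, 0.0, -0.001], [-0.28, 0.17, 0.67, 0.0, 0.0, -0.001], [-0.29, 0.16, 0.67, 0.0, 0.0, -0.001], [-0.29, 0.17, 0.67, 0.0, 0.0, -0.001], [-0.29, 0.17, 0.67, 0.0, 0.0, -0.001]]
--
[[0.0, 0.0, 0.45, 0.0, 0.0, 0.0], [0.0, 0.0, 0.46, 0.0, 0.0, 0.0], [0.0, -0.01, 0.45, 0.0, 0.0, 0.0]]
--
[[0.0, 0.0, -0.79, 0.0, 0.0, 0.0], [0.0, 0.0, -0.78, 0.0, 0.0, 0.0], [0.01, 0.01, -0.79, 0.0, 0.0, 0.0]]
--
[[0.64, 0.56, 0.0, 0.0, 0.0, 0.0], [0.64, 0.56, 0.0, 0.0, 0.0, 0.0], [0.65, 0.57, 0.01, 0.0, 0.0, 0.0]]
--
[[0.0, 0.0, 0.73, 0.0, 0.0, 0.0], [0.0, 0.0, 0.73, 0.0, 0.0, 0.0], [-0.01, -0.01, 0.74, 0.0, 0.0, 0.0]]
--
[[0.0, 0.0, 0.16, 0.001, -0.001, 0.0]]
--
```

Call:
drive_tool(
  plan=[
    [-0.29,0.17,0.67,0,0,-0.001],
    [-0.28,0.17,0.67,0,0,-0.001],
    [-0.29,0.16,0.67,0,0,-0.001],
    [-0.29,0.17,0.67,0,0,-0.001],
    [-0.29,0.17,0.67,0,0,-0.001],
  ],
)

```text
time_s: 14.95
tcp_pos: [565.5, 61.6, 159.9]
tool_rot: [-0.0, -0.384, 0.923, 0.0]
contact_force: [-0.2, 0.3, 0.2]
finger_gap: 0.751
gripper_force: 0.0
```

Call:
drive_tool(
  plan=[
    [0,0,0.45,0,0,0],
    [0,0,0.46,0,0,0],
    [0,0,0.45,0,0,0],
    [0,0,0,0,0,0],
  ],
)

```text
time_s: 15.45
tcp_pos: [564.4, 60.5, 91.4]
tool_rot: [-0.002, -0.384, 0.923, 0.0]
contact_force: [-0.9, -1.0, 0.2]
finger_gap: 0.753
gripper_force: 0.0
```

Call:
drive_tool(
  plan=[
    [0,0,0,0,0,0],
    [0,0,0,0,0,0],
    [0,0,0,0,0,0],
  ],
  claw=1,
)

```text
time_s: 15.82
tcp_pos: [566.2, 60.4, 94.1]
tool_rot: [0.001, -0.384, 0.923, 0.0]
contact_force: [-0.6, 1.7, 1.3]
finger_gap: 0.548
gripper_force: 61.5
```

Call:
drive_tool(
  plan=[
    [0,0,-0.4,0,0,0],
    [0,0,-0.7,0,0,0],
    [0,0,-0.7,0,0,0],
    [0,0,-0.6,0,0,0],
  ],
)

```text
time_s: 16.32
tcp_pos: [565.9, 60.1, 215.1]
tool_rot: [0.001, -0.384, 0.923, 0.0]
contact_force: [-0.4, 0.3, -1.2]
finger_gap: 0.548
gripper_force: 61.8
```

Call:
drive_tool(
  plan=[
    [0.64,0.56,0,0,0,0],
    [0.64,0.56,0,0,0,0],
    [0.65,0.57,0,0,0,0],
    [0,0,0,0,0,0],
  ],
)

```text
time_s: 16.82
tcp_pos: [435.3, 50.7, 213.9]
tool_rot: [0.001, -0.384, 0.923, 0.0]
contact_force: [-0.6, -0.2, -1.0]
finger_gap: 0.546
gripper_force: 62.4
```

Call:
drive_tool(
  plan=[
    [0,0,0.7,0,0,0],
    [0,0,0.7,0,0,0],
    [0,0,0.7,0,0,0],
    [0,0,0,0,0,0],
  ],
)

```text
time_s: 17.32
tcp_pos: [436.8, 50.6, 106.7]
tool_rot: [-0.002, -0.384, 0.924, -0.0]
contact_force: [0.1, 1.2, -0.1]
finger_gap: 0.549
gripper_force: 62.4
```

Call:
drive_tool(
  plan=[
    [0,0,0.2,0,0,0],
    [0,0,0,0,0,0],
  ],
)

```text
time_s: 17.58
tcp_pos: [438.3, 51.6, 98.8]
tool_rot: [0.0, -0.384, 0.923, 0.0]
contact_force: [0.1, -0.6, -1.9]
finger_gap: 0.545
gripper_force: 62.4
```

Call:
drive_tool(
  plan=[
    [0,0,0.06,0,0,0],
    [0,0,0,0,0,0],
  ],
)

```text
time_s: 17.82
tcp_pos: [438.1, 51.5, 95.6]
tool_rot: [0.0, -0.384, 0.923, 0.0]
contact_force: [0.3, -0.4, -1.6]
finger_gap: 0.547
gripper_force: 62.4
```

Call:
drive_tool(
  plan=[
    [0,0,0.05,0,0,0],
    [0,0,0,0,0,0],
  ],
)

```text
time_s: 18.08
tcp_pos: [438.3, 51.6, 93.1]
tool_rot: [0.0, -0.384, 0.923, -0.0]
contact_force: [-0.2, 0.4, 1.1]
finger_gap: 0.548
gripper_force: 62.6
```

Call:
drive_tool(
  plan=[
    [0,0,0,0,0,0],
    [0,0,0,0,0,0],
    [0,0,0,0,0,0],
  ],
  claw=-0.5,
)

```text
time_s: 18.45
tcp_pos: [437.9, 51.4, 92.8]
tool_rot: [-0.0, -0.384, 0.923, -0.0]
contact_force: [-0.4, -0.2, 0.2]
finger_gap: 0.748
gripper_force: 0.0
```

Call:
drive_tool(
  plan=[
    [0,0,-0.5,0,0,0],
    [0,0,-0.8,0,0,0],
    [0,0,-0.6,0,0,0],
    [0,0,-0.6,0,0,0],
  ],
)

```text
time_s: 18.95
tcp_pos: [437.8, 51.3, 218.9]
tool_rot: [0.0, -0.384, 0.923, 0.0]
contact_force: [2.3, 0.6, -0.2]
finger_gap: 0.749
gripper_force: 0.0
```

```bash
python3 plan.py '[[637.5,-25.5,215,135],[637.5,-25.5,150,135],[637.5,-25.5,92,135,25],[637.5,-25.5,210,135],[438,-45,210,135],[438,-45,100,135,37]]'
```

```text
t 18.9 at [437.8  51.3 218.9] psi 135.1 gap 0.749
[[-0.35, -0.78, 0.02, 0.0, 0.0, 0.0], [-0.34, -0.79, 0.01, 0.0, 0.0, 0.0], [-0.35, -0.78, 0.02, 0.0, 0.0, 0.0], [-0.34, -0.78, 0.01, 0.0, 0.0, 0.0], [-0.35, -0.79, 0.02, 0.0, 0.0, 0.0]]
--
[[0.0, 0.0, 0.65, 0.0, 0.0, 0.001], [0.0, 0.0, 0.65, 0.0, 0.0, 0.001]]
--
[[0.0, 0.0, 0.39, 0.0, 0.0, 0.0], [0.0, 0.0, 0.38, 0.0, 0.0, 0.0], [0.0, 0.0, 0.39, 0.0, 0.0, 0.0]]
--
[[0.0, 0.0, -0.79, 0.0, 0.0, 0.0], [0.0, 0.0, -0.78, 0.0, 0.0, 0.0], [0.0, 0.0, -0.79, 0.0, 0.0, 0.0]]
--
[[0.62, 0.51, 0.0, 0.0, 0.0, 0.0], [0.62, 0.51, 0.0, 0.0, 0.0, 0.0], [0.62, 0.51, 0.0, 0.0, 0.0, 0.0], [0.62, 0.51, 0.0, 0.0, 0.0, 0.0], [0.62, 0.51, 0.0, 0.0, 0.0, 0.0]]
--
[[0.0, 0.0, 0.73, 0.0, 0.0, 0.0], [0.0, 0.0, 0.74, 0.0, 0.0, 0.0], [0.0, 0.0, 0.73, 0.0, 0.0, 0.0]]
--
```

Call:
drive_tool(
  plan=[
    [-0.35,-0.78,0.02,0,0,0],
    [-0.34,-0.79,0.01,0,0,0],
    [-0.35,-0.78,0.02,0,0,0],
    [-0.34,-0.78,0.01,0,0,0],
    [-0.35,-0.79,0.02,0,0,0],
  ],
)

```text
time_s: 19.58
tcp_pos: [639.1, -26.2, 213.5]
tool_rot: [-0.0, -0.384, 0.923, 0.0]
contact_force: [1.5, 1.3, 0.3]
finger_gap: 0.749
gripper_force: 0.0
```

Call:
drive_tool(
  plan=[
    [0,0,0.7,0,0,0],
    [0,0,0.6,0,0,0],
    [0,0,0.4,0,0,0],
    [0,0,0.4,0,0,0],
    [0,0,0.36,0,0,0],
  ],
)

```text
time_s: 20.2
tcp_pos: [637.7, -25.6, 89.7]
tool_rot: [-0.0, -0.384, 0.923, 0.0]
contact_force: [-0.5, 0.6, 0.6]
finger_gap: 0.751
gripper_force: 0.0
```

Call:
drive_tool(
  plan=[
    [0,0,0,0,0,0],
    [0,0,0,0,0,0],
    [0,0,0,0,0,0],
  ],
  claw=1,
)

```text
time_s: 20.58
tcp_pos: [638.3, -25.4, 91.6]
tool_rot: [0.001, -0.384, 0.923, -0.0]
contact_force: [0.6, -0.3, -1.2]
finger_gap: 0.548
gripper_force: 61.3
```

Call:
drive_tool(
  plan=[
    [0,0,-0.4,0,0,0],
    [0,0,-0.7,0,0,0],
    [0,0,-0.7,0,0,0],
    [0,0,-0.6,0,0,0],
  ],
)

```text
time_s: 21.08
tcp_pos: [638.1, -25.5, 213.1]
tool_rot: [0.001, -0.384, 0.923, -0.0]
contact_force: [-0.4, -0.6, -1.8]
finger_gap: 0.55
gripper_force: 61.5
```

Call:
drive_tool(
  plan=[
    [0.62,0.51,0,0,0,0],
    [0.62,0.51,0,0,0,0],
    [0.62,0.51,0,0,0,0],
    [0.62,0.51,0,0,0,0],
    [0.62,0.51,0,0,0,0],
  ],
)

```text
time_s: 21.7
tcp_pos: [437.0, -45.6, 211.4]
tool_rot: [0.001, -0.384, 0.923, -0.0]
contact_force: [0.3, 0.1, -0.8]
finger_gap: 0.549
gripper_force: 61.9
```

Call:
drive_tool(
  plan=[
    [0,0,0.7,0,0,0],
    [0,0,0.7,0,0,0],
    [0,0,0.7,0,0,0],
    [0,0,0.1,0,0,0],
    [0,0,0,0,0,0],
  ],
)

```text
time_s: 22.32
tcp_pos: [438.7, -45.4, 101.7]
tool_rot: [0.0, -0.384, 0.923, -0.0]
contact_force: [0.6, 0.2, -1.2]
finger_gap: 0.551
gripper_force: 62.1
```

Call:
drive_tool(
  plan=[
    [0,0,0.16,0,0,0],
    [0,0,0,0,0,0],
  ],
)

```text
time_s: 22.58
tcp_pos: [438.3, -45.4, 93.0]
tool_rot: [0.0, -0.384, 0.923, 0.0]
contact_force: [-0.4, 0.0, -0.8]
finger_gap: 0.55
gripper_force: 62.1
```

Call:
drive_tool(
  plan=[
    [0,0,0.05,0,0,0],
    [0,0,0,0,0,0],
  ],
)

```text
time_s: 22.82
tcp_pos: [438.2, -45.5, 90.3]
tool_rot: [0.0, -0.384, 0.923, 0.0]
contact_force: [-1.1, -0.5, -1.8]
finger_gap: 0.55
gripper_force: 62.1
```

Call:
drive_tool(
  plan=[
    [0,0,0,0,0,0],
    [0,0,0,0,0,0],
    [0,0,0,0,0,0],
  ],
  claw=-0.5,
)

```text
time_s: 23.2
tcp_pos: [438.3, -45.5, 90.4]
tool_rot: [0.0, -0.384, 0.923, -0.0]
contact_force: [0.2, 0.3, -0.0]
finger_gap: 0.753
gripper_force: 0.0
```

Call:
drive_tool(
  plan=[
    [0,0,-0.5,0,0,0],
    [0,0,-0.8,0,0,0],
    [0,0,-0.8,0,0,0],
    [0,0,-0.8,0,0,0],
  ],
)

```text
time_s: 23.7
tcp_pos: [438.0, -45.5, 236.7]
tool_rot: [0.0, -0.384, 0.923, 0.0]
contact_force: [0.9, 0.2, 0.2]
finger_gap: 0.752
gripper_force: 0.0
```

```bash
python3 plan.py '[[500,-280,330,135]]'
```

```text
t 23.7 at [438.  -45.5 236.7] psi 135.1 gap 0.752
[[0.41, -0.7, -0.31, 0.0, 0.0, 0.0], [0.41, -0.7, -0.31, 0.0, 0.0, 0.0], [0.4, -0.69, -0.31, 0.0, 0.0, 0.0], [0.41, -0.7, -0.31, 0.0, 0.0, 0.0], [0.41, -0.7, -0.31, 0.0, 0.0, 0.0]]
[[0.41, -0.7, -0.32, 0.0, 0.0, 0.0]]
--
```

Call:
drive_tool(
  plan=[
    [0.41,-0.8,-0.31,0,0,0],
    [0.41,-0.8,-0.31,0,0,0],
    [0.4,-0.8,-0.31,0,0,0],
    [0.41,-0.8,-0.31,0,0,0],
    [0.41,-0.8,-0.31,0,0,0],
  ],
)

```text
time_s: 24.32
tcp_pos: [508.2, -260.3, 313.3]
tool_rot: [0.0, -0.384, 0.923, 0.0]
contact_force: [0.9, 0.2, -0.2]
finger_gap: 0.752
gripper_force: 0.0
```

Call:
drive_tool(
  plan=[
    [0.3,-0.8,0,0,0,0],
    [0.1,-0.9,0,0,0,0],
    [0,0,0,0,0,0],
  ],
)

```text
time_s: 24.7
tcp_pos: [554.9, -335.1, 310.7]
tool_rot: [-0.001, -0.383, 0.924, 0.001]
contact_force: [-0.1, 0.2, -1.1]
finger_gap: 0.746
gripper_force: 0.0
```

```bash
python3 - <<'E'
from h import *
s=manip.observe();print(s['tcp_pos'],s['finger_gap'],s['time_s'])
im,p=grab('wrist','w5.png')
for l in lids(im,p): print(l)
E
```

```text
[ 554.91247859 -335.06795129  310.71746614] 0.7460140232198705 24.7
('b', 8, 64, [638.7, -579.6], 'R 7.8')
('b', 308, 118, [509.1, -395.1], 'R 23.4')
('b', 469, 126, [425.4, -303.0], 'R 22.9')
('b', 286, 269, [609.5, -322.2], 'R 15.4')
('b', 487, 325, [522.1, -161.7], 'R 13.0')
('b', 406, 387, [614.4, -165.3], 'R 13.8')
('b', 515, 459, [593.2, -30.7], 'R 9.9')
```

View pics/w5.png

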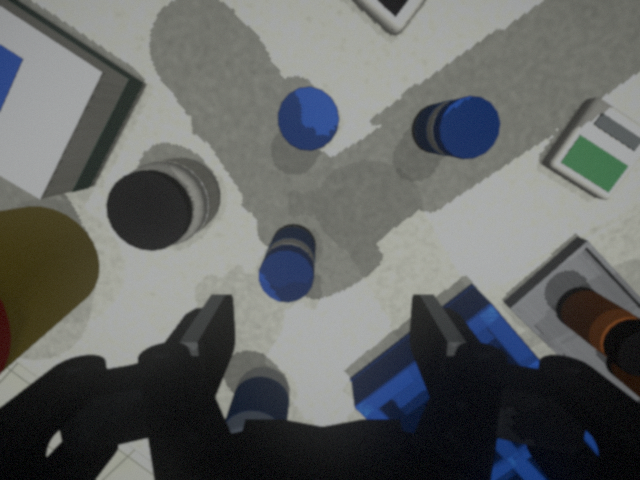

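C's lid is at about (287,274). A and B haven't moved, and both empties look to be standing in the tray.

```bash
python3 - <<'E'
from h import *
p=manip.camera_params('wrist'); print(onz(p,287,274,100), onz(p,308,118,100))
E
python3 plan.py '[[611,-317,150,135],[611,-317,86,135,25],[611,-317,220,135],[637,-104,220,135],[637,-104,105,135,37]]'
```

```text
[ 611.58445946 -317.59052687  100.        ] [ 508.29359337 -394.09581925  100.        ]
t 24.8 at [ 554.2 -334.   311.2] psi 135.0 gap 0.75
[[-0.26, -0.14, 0.81, 0.0, 0.0, 0.0], [-0.26, -0.15, 0.8, 0.0, 0.0, 0.0], [-0.26, -0.14, 0.81, 0.0, 0.0, 0.0], [-0.27, -0.14, 0.8, 0.0, 0.0, 0.0]]
--
[[0.0, 0.0, 0.43, 0.0, 0.0, 0.0], [0.0, 0.0, 0.42, 0.0, 0.0, 0.0], [0.0, 0.0, 0.43, 0.0, 0.0, 0.0]]
--
[[0.0, 0.0, -0.67, 0.0, 0.0, 0.0], [0.0, 0.0, -0.67, 0.0, 0.0, 0.0], [0.0, 0.0, -0.67, 0.0, 0.0, 0.0], [0.01, 0.0, -0.67, 0.0, 0.0, 0.0]]
--
[[-0.68, 0.53, 0.0, 0.0, 0.0, 0.0], [-0.67, 0.53, 0.0, 0.0, 0.0, 0.0], [-0.68, 0.53, 0.0, 0.0, 0.0, 0.0], [-0.68, 0.53, 0.0, 0.0, 0.0, 0.0], [-0.68, 0.52, 0.0, 0.0, 0.0, 0.0]]
--
[[0.0, 0.0, 0.58, 0.0, 0.0, 0.0], [0.0, 0.0, 0.57, 0.0, 0.0, 0.0], [0.0, 0.0, 0.58, 0.0, 0.0, 0.0], [0.0, 0.0, 0.57, 0.0, 0.0, 0.0]]
--
```

Call:
drive_tool(
  plan=[
    [-0.27,-0.14,0.8,0,0,0],
    [-0.27,-0.14,0.8,0,0,0],
    [-0.27,-0.14,0.8,0,0,0],
    [-0.27,-0.14,0.8,0,0,0],
  ],
)

```text
time_s: 25.25
tcp_pos: [612.2, -313.5, 152.3]
tool_rot: [0.0, -0.384, 0.923, -0.0]
contact_force: [0.7, 0.3, 1.2]
finger_gap: 0.748
gripper_force: 0.0
```

Call:
drive_tool(
  plan=[
    [0,0,0.43,0,0,0],
    [0,0,0.43,0,0,0],
    [0,0,0.43,0,0,0],
    [0,0,0,0,0,0],
  ],
)

```text
time_s: 25.75
tcp_pos: [610.8, -313.4, 87.0]
tool_rot: [-0.001, -0.384, 0.923, 0.001]
contact_force: [0.5, -0.2, 1.6]
finger_gap: 0.75
gripper_force: 0.0
```

Call:
drive_tool(
  plan=[
    [0,0,0,0,0,0],
    [0,0,0,0,0,0],
    [0,0,0,0,0,0],
  ],
  claw=1,
)

```text
time_s: 26.12
tcp_pos: [612.7, -314.6, 89.8]
tool_rot: [0.001, -0.384, 0.923, -0.001]
contact_force: [-0.1, 0.3, 4.5]
finger_gap: 0.551
gripper_force: 61.4
```

Call:
drive_tool(
  plan=[
    [0,0,-0.5,0,0,0],
    [0,0,-0.8,0,0,0],
    [0,0,-0.7,0,0,0],
    [0,0,-0.6,0,0,0],
  ],
)

```text
time_s: 26.62
tcp_pos: [611.9, -314.4, 219.9]
tool_rot: [0.0, -0.384, 0.923, -0.0]
contact_force: [-0.5, 0.3, -1.9]
finger_gap: 0.549
gripper_force: 61.3
```

Call:
drive_tool(
  plan=[
    [-0.68,0.53,0,0,0,0],
    [-0.68,0.53,0,0,0,0],
    [-0.68,0.53,0,0,0,0],
    [-0.68,0.53,0,0,0,0],
    [-0.6,0.5,0,0,0,0],
  ],
)

```text
time_s: 27.25
tcp_pos: [636.1, -102.9, 218.4]
tool_rot: [0.0, -0.384, 0.923, 0.0]
contact_force: [0.6, -0.6, -1.6]
finger_gap: 0.555
gripper_force: 61.7
```

```bash
python3 plan.py '[[637,-104,200,135],[637,-104,100,135,37]]'; python3 -c "
from h import *
im,p=grab('wrist','w6.png')"
```

```text
t 27.2 at [ 636.1 -102.9  218.4] psi 135.1 gap 0.555
[[0.0, -0.03, 0.37, 0.0, 0.0, 0.001]]
--
[[0.0, 0.0, 0.67, 0.0, 0.0, 0.0], [0.0, 0.0, 0.66, 0.0, 0.0, 0.0], [0.0, 0.0, 0.67, 0.0, 0.0, 0.0]]
--
```

Call:
drive_tool(
  plan=[
    [0,-0.02,0.7,0,0,0],
    [0,0,0.7,0,0,0],
    [0,0,0.4,0,0,0],
    [0,0,0,0,0,0],
  ],
)

```text
time_s: 27.8
tcp_pos: [635.7, -105.2, 126.6]
tool_rot: [-0.002, -0.384, 0.923, 0.001]
contact_force: [0.6, 0.8, 0.3]
finger_gap: 0.552
gripper_force: 61.6
```

Call:
drive_tool(
  plan=[
    [0,0,0.3,0,0,0],
    [0,0,0.17,0,0,0],
    [0,0,0,0,0,0],
  ],
)

```text
time_s: 28.18
tcp_pos: [636.6, -105.2, 104.2]
tool_rot: [-0.001, -0.384, 0.923, 0.0]
contact_force: [0.4, 0.0, -1.2]
finger_gap: 0.549
gripper_force: 61.6
```

Call:
drive_tool(
  plan=[
    [0,0,0.07,0,0,0],
    [0,0,0,0,0,0],
  ],
)

```text
time_s: 28.42
tcp_pos: [637.1, -105.1, 101.4]
tool_rot: [0.0, -0.384, 0.923, -0.0]
contact_force: [0.4, -0.2, -1.5]
finger_gap: 0.549
gripper_force: 61.6
```

Inside the cell with no side contact; now lowering.

Call:
drive_tool(
  plan=[
    [0,0,0.1,0,0,0],
    [0,0,0,0,0,0],
  ],
)

```text
time_s: 28.68
tcp_pos: [636.9, -105.1, 96.0]
tool_rot: [-0.0, -0.384, 0.923, 0.0]
contact_force: [-0.7, -0.4, -1.0]
finger_gap: 0.551
gripper_force: 61.7
```

Call:
drive_tool(
  plan=[
    [0,0,0.05,0,0,0],
    [0,0,0,0,0,0],
  ],
)

```text
time_s: 28.92
tcp_pos: [637.9, -105.3, 95.0]
tool_rot: [0.001, -0.384, 0.923, -0.001]
contact_force: [-0.1, 0.3, 5.5]
finger_gap: 0.546
gripper_force: 61.0
```

Call:
drive_tool(
  plan=[
    [0,0,0,0,0,0],
    [0,0,0,0,0,0],
    [0,0,0,0,0,0],
  ],
  claw=-0.5,
)

```text
time_s: 29.3
tcp_pos: [636.9, -105.1, 93.6]
tool_rot: [-0.0, -0.384, 0.923, 0.0]
contact_force: [-0.3, 0.5, 0.9]
finger_gap: 0.752
gripper_force: 0.0
```

Call:
drive_tool(
  plan=[
    [0,0,-0.5,0,0,0],
    [0,0,-0.8,0,0,0],
    [0,0,-0.8,0,0,0],
    [0,0,-0.8,0,0,0],
  ],
)

```text
time_s: 29.8
tcp_pos: [636.8, -105.1, 240.0]
tool_rot: [-0.0, -0.384, 0.923, 0.0]
contact_force: [0.7, -0.2, -0.4]
finger_gap: 0.751
gripper_force: 0.0
```

```bash
cat > chk.py <<'E'
from h import *
import sys
# fixed-view check of the blue/red lids: scene+side centroids, printed compactly
for n in('scene','side'):
    im,p=grab(n,f'{n}_{sys.argv[1]}.png'); hsv=cv2.cvtColor(im,cv2.COLOR_BGR2HSV);H,S,V=[hsv[...,i].astype(int) for i in range(3)]
    for k,m in(('r',((H<8)|(H>172))&(S>140)&(V>60)),('b',(H>100)&(H<125)&(S>140)&(V>50))):
        N,L,st,c=cv2.connectedComponentsWithStats(m.astype(np.uint8)); print(n,k,[(c[i].round(1).tolist(),onz(p,*c[i],90)[:2].round().tolist()) for i in range(1,N) if 120<st[i,4]<260 and c[i][1]>140])
E
python3 chk.py a; python3 plan.py '[[509,-394.5,240,135],[509,-394.5,150,135],[509,-394.5,86,135,25]]'
```

```text
scene r []
scene b [([217.9, 211.3], [511.0, -393.0]), ([221.1, 230.1], [576.0, -336.0])]
side r []
side b [([382.3, 162.2], [508.0, -391.0]), ([380.8, 180.8], [490.0, -301.0]), ([403.9, 186.0], [424.0, -298.0]), ([210.0, 206.8], [889.0, -50.0]), ([279.3, 195.8], [733.0, -151.0]), ([401.2, 205.4], [413.0, -214.0]), ([376.7, 358.2], [360.0, 247.0])]
t 29.9 at [ 639.2 -105.4  244.2] psi 135.2 gap 0.75
[[0.74, -0.28, 0.01, 0.0, 0.0, 0.0], [0.74, -0.28, 0.01, 0.0, 0.0, 0.0], [0.75, -0.28, 0.0, 0.0, 0.0, 0.0], [0.74, -0.27, 0.01, 0.0, 0.0, 0.0], [0.74, -0.28, 0.01, 0.0, 0.0, 0.0]]
[[0.74, -0.28, 0.01, 0.0, 0.0, 0.0], [0.75, -0.28, 0.01, 0.0, 0.0, 0.0], [0.74, -0.28, 0.01, 0.0, 0.0, 0.0]]
--
[[0.0, 0.0, 0.6, -0.001, 0.001, 0.001], [0.0, 0.01, 0.6, -0.001, 0.001, 0.001], [0.0, 0.0, 0.6, -0.001, 0.001, 0.001]]
--
[[0.0, 0.0, 0.43, 0.0, 0.0, 0.0], [0.0, 0.0, 0.42, 0.0, 0.0, 0.0], [0.0, 0.0, 0.43, 0.0, 0.0, 0.0]]
--
```

Call:
drive_tool(
  plan=[
    [0.74,-0.28,0,0,0,0],
    [0.74,-0.28,0,0,0,0],
    [0.74,-0.28,0,0,0,0],
    [0.74,-0.28,0,0,0,0],
    [0.74,-0.28,0,0,0,0],
  ],
)

```text
time_s: 30.52
tcp_pos: [555.4, -286.6, 238.4]
tool_rot: [-0.0, -0.384, 0.923, 0.0]
contact_force: [0.6, 0.3, 0.8]
finger_gap: 0.75
gripper_force: 0.0
```

Call:
drive_tool(
  plan=[
    [0.74,-0.28,0,0,0,0],
    [0.74,-0.28,0,0,0,0],
    [0.74,-0.28,0,0,0,0],
    [0,0,0.7,0,0,0],
    [0,0,0.7,0,0,0],
  ],
)

```text
time_s: 31.15
tcp_pos: [507.1, -394.6, 167.8]
tool_rot: [0.0, -0.383, 0.924, -0.0]
contact_force: [-0.5, 0.1, -0.1]
finger_gap: 0.749
gripper_force: 0.0
```

```bash
python3 - <<'E'
from h import *
im,p=grab('wrist')
for l in lids(im,p): print(l)
E
python3 plan.py '[[509,-394.5,150,135],[509,-394.5,86,135,25]]'
```

```text
('b', 315, 267, [507.2, -398.5], 'R 17.7')
('b', 576, 285, [424.7, -303.1], 'R 18.7')
t 31.2 at [ 504.9 -392.8  162.3] psi 135.0 gap 0.749
[[-0.03, -0.08, 0.24, 0.003, -0.001, 0.0]]
--
[[0.0, 0.0, 0.43, 0.0, 0.0, 0.0], [0.0, 0.0, 0.43, 0.0, 0.0, 0.0], [0.0, 0.0, 0.42, 0.0, 0.0, 0.0]]
--
```

Call:
drive_tool(
  plan=[
    [-0.02,-0.06,0.4,0,0,0],
    [0,0,0.4,0,0,0],
    [0,0,0.4,0,0,0],
    [0,0,0.3,0,0,0],
    [0,0,0,0,0,0],
  ],
)

```text
time_s: 31.82
tcp_pos: [509.9, -395.0, 92.8]
tool_rot: [-0.001, -0.384, 0.923, 0.001]
contact_force: [0.3, 0.4, -1.0]
finger_gap: 0.75
gripper_force: 0.0
```

Call:
drive_tool(
  plan=[
    [0,0,0,0,0,0],
    [0,0,0,0,0,0],
    [0,0,0,0,0,0],
  ],
  claw=1,
)

```text
time_s: 32.2
tcp_pos: [510.9, -395.6, 94.9]
tool_rot: [0.001, -0.384, 0.923, -0.001]
contact_force: [-0.3, 0.9, 3.9]
finger_gap: 0.546
gripper_force: 61.5
```

Call:
drive_tool(
  plan=[
    [0,0,-0.5,0,0,0],
    [0,0,-0.8,0,0,0],
    [0,0,-0.8,0,0,0],
    [0,0,-0.7,0,0,0],
    [0,0,0,0,0,0],
  ],
)

```text
time_s: 32.83
tcp_pos: [511.6, -396.0, 237.4]
tool_rot: [0.002, -0.384, 0.923, -0.002]
contact_force: [-0.2, 0.2, -1.4]
finger_gap: 0.543
gripper_force: 61.8
```

```bash
python3 plan.py '[[641,-24.5,230,135],[641,-24.5,130,135,35]]'
```

```text
t 32.8 at [ 511.6 -396.   237.4] psi 135.1 gap 0.543
[[-0.79, 0.38, 0.02, 0.0, 0.0, 0.0], [-0.79, 0.38, 0.01, 0.0, 0.0, 0.0], [-0.78, 0.38, 0.02, 0.0, 0.0, 0.0], [-0.79, 0.37, 0.01, 0.0, 0.0, 0.0], [-0.79, 0.38, 0.02, 0.0, 0.0, 0.0]]
[[-0.79, 0.38, 0.02, 0.0, 0.0, 0.0], [-0.79, 0.38, 0.01, 0.0, 0.0, 0.0], [-0.78, 0.38, 0.02, 0.0, 0.0, 0.0], [-0.79, 0.38, 0.01, 0.0, 0.0, 0.0]]
--
[[0.0, 0.0, 0.67, -0.001, 0.0, 0.0], [0.0, 0.0, 0.67, -0.001, 0.0, 0.0], [0.0, 0.0, 0.66, -0.001, 0.0, 0.0]]
--
```

Call:
drive_tool(
  plan=[
    [-0.79,0.38,0,0,0,0],
    [-0.79,0.38,0,0,0,0],
    [-0.79,0.38,0,0,0,0],
    [-0.79,0.38,0,0,0,0],
    [-0.79,0.38,0,0,0,0],
  ],
)

```text
time_s: 33.45
tcp_pos: [582.1, -186.8, 232.7]
tool_rot: [-0.001, -0.384, 0.923, 0.001]
contact_force: [0.4, 0.2, -1.9]
finger_gap: 0.546
gripper_force: 61.9
```

Call:
drive_tool(
  plan=[
    [-0.79,0.38,0,0,0,0],
    [-0.79,0.38,0,0,0,0],
    [-0.78,0.38,0,0,0,0],
    [-0.78,0.38,0,0,0,0],
    [0,0,0,0,0,0],
  ],
)

```text
time_s: 34.08
tcp_pos: [639.5, -20.7, 232.2]
tool_rot: [-0.001, -0.385, 0.923, 0.0]
contact_force: [-0.2, -0.3, -1.8]
finger_gap: 0.544
gripper_force: 62.0
```

Call:
drive_tool(
  plan=[
    [0,0,0.6,0,0,0],
    [0,0,0.6,0,0,0],
    [0,0,0.4,0,0,0],
    [0,0,0,0,0,0],
  ],
)

```text
time_s: 34.58
tcp_pos: [637.8, -24.1, 151.6]
tool_rot: [-0.002, -0.383, 0.924, 0.0]
contact_force: [0.1, -0.4, -1.1]
finger_gap: 0.543
gripper_force: 62.4
```

Call:
drive_tool(
  plan=[
    [-0.02,-0.02,0.3,0,0,0],
    [0,0,0.3,0,0,0],
    [0,0,0.2,0,0,0],
    [0,0,0,0,0,0],
  ],
)

```text
time_s: 35.08
tcp_pos: [640.1, -23.5, 112.6]
tool_rot: [-0.001, -0.384, 0.923, 0.0]
contact_force: [-0.4, -0.4, -0.6]
finger_gap: 0.548
gripper_force: 62.3
```

Call:
drive_tool(
  plan=[
    [0,0,0.12,0,0,0],
    [0,0,0,0,0,0],
  ],
)

```text
time_s: 35.33
tcp_pos: [640.6, -23.4, 107.6]
tool_rot: [-0.0, -0.384, 0.923, 0.0]
contact_force: [-0.3, 0.1, -1.3]
finger_gap: 0.547
gripper_force: 62.3
```

Call:
drive_tool(
  plan=[
    [0,0,0.1,0,0,0],
    [0,0,0,0,0,0],
  ],
)

```text
time_s: 35.58
tcp_pos: [640.5, -23.5, 102.5]
tool_rot: [-0.0, -0.384, 0.923, 0.0]
contact_force: [0.6, 0.1, -2.2]
finger_gap: 0.544
gripper_force: 62.3
```

Call:
drive_tool(
  plan=[
    [0,0,0.05,0,0,0],
    [0,0,0,0,0,0],
  ],
)

```text
time_s: 35.83
tcp_pos: [641.0, -23.3, 100.9]
tool_rot: [0.0, -0.384, 0.923, -0.0]
contact_force: [-0.9, 0.2, 3.0]
finger_gap: 0.539
gripper_force: 62.4
```

Call:
drive_tool(
  plan=[
    [0,0,0,0,0,0],
    [0,0,0,0,0,0],
    [0,0,0,0,0,0],
  ],
  claw=-0.5,
)

```text
time_s: 36.2
tcp_pos: [640.7, -23.4, 100.2]
tool_rot: [-0.0, -0.384, 0.923, -0.0]
contact_force: [-0.8, 1.1, 0.4]
finger_gap: 0.753
gripper_force: 0.0
```

Call:
drive_tool(
  plan=[
    [0,0,-0.5,0,0,0],
    [0,0,-0.8,0,0,0],
    [0,0,-0.8,0,0,0],
    [0,0,-0.8,0,0,0],
    [0,0,0,0,0,0],
  ],
)

```text
time_s: 36.83
tcp_pos: [642.4, -23.3, 249.4]
tool_rot: [0.003, -0.384, 0.923, -0.001]
contact_force: [-0.3, -0.1, 0.2]
finger_gap: 0.749
gripper_force: 0.0
```

```bash
python3 plan.py '[[425,-302.5,240,135],[425,-302.5,140,135]]'
```

```text
t 36.8 at [642.4 -23.3 249.4] psi 135.2 gap 0.749
[[0.78, -0.09, 0.02, 0.0, 0.0, 0.0], [0.78, -0.1, 0.01, 0.0, 0.0, 0.0], [0.78, -0.09, 0.02, 0.0, 0.0, 0.0], [0.78, -0.1, 0.02, 0.0, 0.0, 0.0], [0.78, -0.09, 0.02, 0.0, 0.0, 0.0]]
[[0.78, -0.1, 0.01, 0.0, 0.0, 0.0], [0.78, -0.09, 0.02, 0.0, 0.0, 0.0], [0.79, -0.1, 0.02, 0.0, 0.0, 0.0], [0.78, -0.09, 0.01, 0.0, 0.0, 0.0]]
--
[[0.0, 0.0, 0.67, -0.001, 0.001, 0.0], [0.0, 0.0, 0.67, -0.001, 0.001, 0.0], [0.0, 0.0, 0.66, -0.001, 0.001, 0.0]]
--
```

Call:
drive_tool(
  plan=[
    [0.78,-0.09,0,0,0,0],
    [0.78,-0.1,0,0,0,0],
    [0.78,-0.09,0,0,0,0],
    [0.78,-0.1,0,0,0,0],
    [0.78,-0.09,0,0,0,0],
  ],
)

```text
time_s: 37.45
tcp_pos: [518.6, -179.1, 244.6]
tool_rot: [-0.0, -0.384, 0.923, 0.0]
contact_force: [0.1, -1.1, 0.0]
finger_gap: 0.749
gripper_force: 0.0
```

Call:
drive_tool(
  plan=[
    [0.78,-0.1,0,0,0,0],
    [0.78,-0.09,0,0,0,0],
    [0.79,-0.1,0,0,0,0],
    [0.78,-0.09,0,0,0,0],
    [0,0,0,0,0,0],
  ],
)

```text
time_s: 38.08
tcp_pos: [421.1, -303.8, 244.7]
tool_rot: [-0.0, -0.382, 0.924, 0.0]
contact_force: [-0.3, -0.1, -0.4]
finger_gap: 0.752
gripper_force: 0.0
```

```bash
python3 - <<'E'
from h import *
im,p=grab('wrist')
for l in lids(im,p): print(l)
E
python3 plan.py '[[425,-302.5,140,135],[425,-302.5,86,135,25]]'
```

```text
t 38.1 at [ 421.9 -303.2  244.8] psi 135.0 gap 0.748
[[-0.02, -0.01, 0.7, 0.0, 0.0, 0.0], [-0.02, -0.01, 0.7, 0.0, 0.0, 0.0], [-0.01, -0.02, 0.7, 0.0, 0.0, 0.0]]
--
[[0.0, 0.0, 0.36, 0.0, 0.0, 0.0], [0.0, 0.0, 0.36, 0.0, 0.0, 0.0], [0.0, 0.0, 0.36, 0.0, 0.0, 0.0]]
--
```

```bash
python3 chk.py b; python3 - <<'E'
from h import *
im,p=grab('wrist','w7.png'); print(proj(p,[[425,-302.5,100]]))
E
```

```text
scene r [([503.5, 263.8], [370.0, 389.0])]
scene b [([260.6, 203.8], [427.0, -301.0])]
side r []
side b [([404.0, 186.1], [424.0, -298.0]), ([210.1, 206.8], [889.0, -51.0]), ([376.7, 358.2], [360.0, 247.0])]
[[319.02485875 235.24397126]]
```

View pics/w7.png

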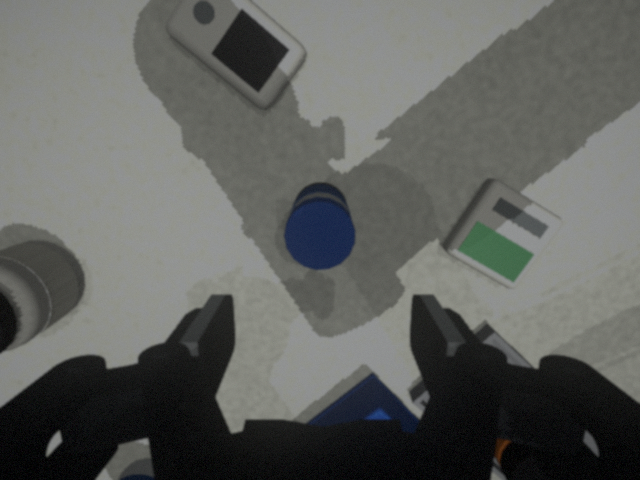

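Jar A is where expected, at (320,234); the lid was just in shadow. Picking it.

Call:
drive_tool(
  plan=[
    [-0.02,-0.01,0.7,0,0,0],
    [-0.02,-0.01,0.7,0,0,0],
    [-0.01,-0.02,0.7,0,0,0],
    [0,0,0,0,0,0],
  ],
)

```text
time_s: 38.78
tcp_pos: [425.0, -301.0, 138.0]
tool_rot: [-0.002, -0.384, 0.923, 0.002]
contact_force: [-0.5, 1.0, 0.7]
finger_gap: 0.749
gripper_force: 0.0
```

Call:
drive_tool(
  plan=[
    [0,0,0.36,0,0,0],
    [0,0,0.36,0,0,0],
    [0,0,0.3,0,0,0],
    [0,0,0,0,0,0],
  ],
)

```text
time_s: 39.28
tcp_pos: [426.1, -302.0, 89.1]
tool_rot: [-0.0, -0.384, 0.923, 0.0]
contact_force: [0.3, 0.4, 0.6]
finger_gap: 0.751
gripper_force: 0.0
```

Call:
drive_tool(
  plan=[
    [0,0,0,0,0,0],
    [0,0,0,0,0,0],
    [0,0,0,0,0,0],
  ],
  claw=1,
)

```text
time_s: 39.65
tcp_pos: [426.6, -302.3, 90.4]
tool_rot: [0.001, -0.384, 0.923, -0.001]
contact_force: [-1.2, 1.5, 4.9]
finger_gap: 0.548
gripper_force: 61.3
```

Call:
drive_tool(
  plan=[
    [0,0,-0.5,0,0,0],
    [0,0,-0.8,0,0,0],
    [0,0,-0.8,0,0,0],
    [0,0,-0.7,0,0,0],
    [0,0,0,0,0,0],
  ],
)

```text
time_s: 40.28
tcp_pos: [427.5, -302.8, 232.5]
tool_rot: [0.002, -0.384, 0.923, -0.002]
contact_force: [-0.6, 0.8, -2.6]
finger_gap: 0.546
gripper_force: 62.0
```

```bash
python3 plan.py '[[557,-99.5,230,135]]'
```

```text
t 40.3 at [ 427.5 -302.8  232.5] psi 135.1 gap 0.546
[[-0.78, 0.17, 0.01, 0.0, 0.0, 0.0], [-0.79, 0.17, 0.01, 0.0, 0.0, 0.0], [-0.78, 0.18, 0.01, 0.0, 0.0, 0.0], [-0.79, 0.17, 0.01, 0.0, 0.0, 0.0], [-0.78, 0.17, 0.01, 0.0, 0.0, 0.0]]
[[-0.79, 0.17, 0.01, 0.0, 0.0, 0.0]]
--
```

Call:
drive_tool(
  plan=[
    [-0.78,0.17,0,0,0,0],
    [-0.79,0.17,0,0,0,0],
    [-0.78,0.18,0,0,0,0],
    [-0.79,0.17,0,0,0,0],
    [-0.78,0.17,0,0,0,0],
  ],
)

```text
time_s: 40.9
tcp_pos: [533.9, -131.7, 228.4]
tool_rot: [-0.001, -0.384, 0.923, 0.0]
contact_force: [0.1, -0.5, -2.1]
finger_gap: 0.546
gripper_force: 61.9
```

Call:
drive_tool(
  plan=[
    [-0.79,0.17,0,0,0,0],
    [0,0,0,0,0,0],
    [0,0,0.6,0,0,0],
    [0,0,0.6,0,0,0],
    [0,0,0,0,0,0],
  ],
)

```text
time_s: 41.52
tcp_pos: [553.3, -99.5, 166.7]
tool_rot: [-0.003, -0.383, 0.924, 0.001]
contact_force: [0.8, 0.4, -0.4]
finger_gap: 0.545
gripper_force: 62.2
```

Call:
drive_tool(
  plan=[
    [0,0,0,0,0,0],
  ],
)

```text
time_s: 41.65
tcp_pos: [555.9, -99.4, 170.1]
tool_rot: [0.0, -0.384, 0.923, -0.0]
contact_force: [-0.0, 0.6, -1.3]
finger_gap: 0.547
gripper_force: 62.2
```

Call:
drive_tool(
  plan=[
    [-0.01,-0.01,0.4,0,0,0],
    [0,0,0.4,0,0,0],
    [0,0,0.3,0,0,0],
    [0,0,0.2,0,0,0],
    [0,0,0,0,0,0],
  ],
)

```text
time_s: 42.28
tcp_pos: [556.3, -99.0, 104.0]
tool_rot: [-0.0, -0.384, 0.923, 0.0]
contact_force: [-0.3, 0.7, -1.0]
finger_gap: 0.545
gripper_force: 62.2
```

Call:
drive_tool(
  plan=[
    [0,0,0.08,0,0,0],
    [0,0,0,0,0,0],
  ],
)

```text
time_s: 42.52
tcp_pos: [556.5, -98.9, 100.5]
tool_rot: [0.0, -0.384, 0.923, -0.0]
contact_force: [-0.1, -0.6, -1.5]
finger_gap: 0.551
gripper_force: 62.2
```

Call:
drive_tool(
  plan=[
    [0,0,0.04,0,0,0],
    [0,0,0,0,0,0],
  ],
)

```text
time_s: 42.78
tcp_pos: [556.4, -98.9, 98.3]
tool_rot: [0.0, -0.384, 0.923, -0.0]
contact_force: [-0.7, -0.9, -1.4]
finger_gap: 0.543
gripper_force: 62.2
```

Call:
drive_tool(
  plan=[
    [0,0,0.05,0,0,0],
    [0,0,0,0,0,0],
  ],
)

```text
time_s: 43.02
tcp_pos: [556.7, -98.9, 96.4]
tool_rot: [0.0, -0.384, 0.923, -0.0]
contact_force: [-1.4, 0.3, 4.7]
finger_gap: 0.548
gripper_force: 62.7
```

Call:
drive_tool(
  plan=[
    [0,0,0,0,0,0],
    [0,0,0,0,0,0],
    [0,0,0,0,0,0],
  ],
  claw=-0.5,
)

```text
time_s: 43.4
tcp_pos: [556.4, -99.0, 95.7]
tool_rot: [-0.0, -0.384, 0.923, -0.0]
contact_force: [-0.2, 1.2, -0.5]
finger_gap: 0.745
gripper_force: 0.0
```

Call:
drive_tool(
  plan=[
    [0,0,-0.5,0,0,0],
    [0,0,-0.8,0,0,0],
    [0,0,-0.8,0,0,0],
    [0,0,-0.8,0,0,0],
    [0,0,0,0,0,0],
  ],
)

```text
time_s: 44.02
tcp_pos: [558.1, -99.0, 244.4]
tool_rot: [0.003, -0.384, 0.923, -0.001]
contact_force: [-0.5, -0.5, -1.1]
finger_gap: 0.749
gripper_force: 0.0
```

```bash
python3 plan.py '[[420,180,290,135],[380,370,280,135]]'
```

```text
t 44.0 at [558.1 -99.  244.4] psi 135.2 gap 0.749
[[-0.25, 0.74, -0.12, 0.0, 0.0, 0.0], [-0.25, 0.73, -0.11, 0.0, 0.0, 0.0], [-0.25, 0.74, -0.12, 0.0, 0.0, 0.0], [-0.26, 0.73, -0.11, 0.0, 0.0, 0.0], [-0.25, 0.74, -0.12, 0.0, 0.0, 0.0]]
[[-0.25, 0.74, -0.12, 0.0, 0.0, 0.0], [-0.25, 0.73, -0.11, 0.0, 0.0, 0.0], [-0.25, 0.74, -0.12, 0.0, 0.0, 0.0]]
--
[[-0.43, 0.65, 0.04, 0.0, 0.0, 0.0], [-0.42, 0.65, 0.04, 0.0, 0.0, 0.0], [-0.43, 0.65, 0.04, 0.0, 0.0, 0.0], [-0.43, 0.65, 0.04, 0.0, 0.0, 0.0], [-0.42, 0.65, 0.04, 0.0, 0.0, 0.0]]
--
```

Call:
drive_tool(
  plan=[
    [-0.25,0.74,-0.12,0,0,0],
    [-0.25,0.73,-0.11,0,0,0],
    [-0.25,0.74,-0.12,0,0,0],
    [-0.26,0.73,-0.11,0,0,0],
    [-0.25,0.74,-0.12,0,0,0],
  ],
)

```text
time_s: 44.65
tcp_pos: [469.5, 76.4, 269.3]
tool_rot: [-0.0, -0.384, 0.923, 0.0]
contact_force: [0.0, 0.4, -0.1]
finger_gap: 0.754
gripper_force: 0.0
```

Call:
drive_tool(
  plan=[
    [-0.25,0.74,-0.12,0,0,0],
    [-0.25,0.73,-0.11,0,0,0],
    [-0.25,0.74,-0.12,0,0,0],
    [-0.43,0.65,0.04,0,0,0],
    [-0.42,0.65,0.04,0,0,0],
  ],
)

```text
time_s: 45.28
tcp_pos: [401.7, 257.1, 282.9]
tool_rot: [-0.0, -0.384, 0.923, 0.0]
contact_force: [-0.2, 0.4, -0.7]
finger_gap: 0.748
gripper_force: 0.0
```

Call:
drive_tool(
  plan=[
    [-0.43,0.65,0.04,0,0,0],
    [-0.43,0.65,0.04,0,0,0],
    [-0.42,0.65,0.04,0,0,0],
    [0,0,0,0,0,0],
  ],
)

```text
time_s: 45.78
tcp_pos: [377.7, 371.9, 275.8]
tool_rot: [-0.001, -0.385, 0.923, -0.001]
contact_force: [0.6, 0.4, 0.1]
finger_gap: 0.754
gripper_force: 0.0
```

```bash
python3 - <<'E'
from h import *
im,p=grab('wrist','w8.png')
for l in lids(im,p,112,'r'): print(l)
E
python3 plan.py '[[380,383.5,160,135],[380,383.5,99,135,25]]'
```

```text
('r', 331, 245, [382.1, 385.7], 'R 21.4')
t 45.8 at [377.9 370.7 276. ] psi 135.2 gap 0.747
[[-0.07, 0.05, 0.77, 0.0, 0.0, 0.001], [-0.07, 0.05, 0.78, 0.0, 0.0, 0.001], [-0.08, 0.05, 0.77, 0.0, 0.0, 0.001]]
--
[[0.0, 0.0, 0.41, 0.0, 0.0, 0.0], [0.0, 0.0, 0.4, 0.0, 0.0, 0.0], [0.0, 0.0, 0.41, 0.0, 0.0, 0.0]]
--
```

Call:
drive_tool(
  plan=[
    [-0.09,0.05,0.77,0,0,0.001],
    [-0.08,0.05,0.78,0,0,0.001],
    [-0.09,0.05,0.77,0,0,0.001],
    [0,0,0,0,0,0],
  ],
)

```text
time_s: 46.32
tcp_pos: [381.6, 382.3, 158.7]
tool_rot: [-0.002, -0.381, 0.925, -0.002]
contact_force: [-0.2, -0.5, 1.5]
finger_gap: 0.753
gripper_force: 0.0
```

Call:
drive_tool(
  plan=[
    [0,0,0.41,0,0,0],
    [0,0,0.4,0,0,0],
    [0,0,0.4,0,0,0],
    [0,0,0,0,0,0],
  ],
)

```text
time_s: 46.82
tcp_pos: [382.5, 384.1, 101.3]
tool_rot: [-0.0, -0.381, 0.925, -0.0]
contact_force: [-0.3, 0.0, 1.2]
finger_gap: 0.753
gripper_force: 0.0
```

Call:
drive_tool(
  plan=[
    [0,0,0,0,0,0],
    [0,0,0,0,0,0],
    [0,0,0,0,0,0],
  ],
  claw=1,
)

```text
time_s: 47.2
tcp_pos: [383.1, 385.6, 102.8]
tool_rot: [0.001, -0.381, 0.924, 0.001]
contact_force: [-0.9, -0.6, 7.8]
finger_gap: 0.545
gripper_force: 61.5
```

Call:
drive_tool(
  plan=[
    [0,0,-0.5,0,0,0],
    [0,0,-0.8,0,0,0],
    [0,0,-0.8,0,0,0],
    [0,0,-0.8,0,0,0],
    [0,0,0,0,0,0],
  ],
)

```text
time_s: 47.82
tcp_pos: [383.2, 386.0, 250.1]
tool_rot: [0.003, -0.381, 0.924, 0.002]
contact_force: [-0.1, -0.3, -2.3]
finger_gap: 0.544
gripper_force: 61.8
```

```bash
python3 plan.py '[[400,250,240,135],[566,60.5,235,135]]'
```

```text
t 47.8 at [383.2 386.  250.1] psi 134.8 gap 0.544
[[0.42, -0.54, 0.05, 0.0, 0.001, 0.0], [0.42, -0.54, 0.04, 0.0, 0.001, 0.0], [0.42, -0.54, 0.05, 0.0, 0.001, 0.0], [0.42, -0.55, 0.05, 0.0, 0.001, 0.0]]
--
[[0.05, -0.84, 0.02, 0.0, 0.0, 0.0], [0.06, -0.83, 0.01, 0.0, 0.0, 0.0], [0.05, -0.84, 0.02, 0.0, 0.0, 0.0], [0.05, -0.84, 0.01, 0.0, 0.0, 0.0], [0.05, -0.84, 0.02, 0.0, 0.0, 0.0]]
[[0.06, -0.83, 0.01, 0.0, 0.0, 0.0]]
--
```

Call:
drive_tool(
  plan=[
    [0.42,-0.54,0.04,0,0.001,0],
    [0.42,-0.54,0.04,0,0.001,0],
    [0.42,-0.54,0.04,0,0.001,0],
    [0.42,-0.55,0.04,0,0.001,0],
  ],
)

```text
time_s: 48.32
tcp_pos: [398.8, 247.0, 237.6]
tool_rot: [-0.004, -0.381, 0.925, -0.002]
contact_force: [1.0, -0.0, -1.6]
finger_gap: 0.545
gripper_force: 61.9
```

Call:
drive_tool(
  plan=[
    [0.05,-0.84,0,0,0,0],
    [0.06,-0.83,0,0,0,0],
    [0.05,-0.84,0,0,0,0],
    [0.05,-0.84,0,0,0,0],
    [0.05,-0.84,0,0,0,0],
  ],
)

```text
time_s: 48.95
tcp_pos: [537.9, 89.3, 237.8]
tool_rot: [-0.004, -0.381, 0.925, -0.001]
contact_force: [0.6, 0.4, -2.1]
finger_gap: 0.546
gripper_force: 62.0
```

Call:
drive_tool(
  plan=[
    [0.06,-0.83,0,0,0,0],
    [0,0,0.3,0,0,0],
    [0,0,0.6,0,0,0],
    [0,0,0,0,0,0],
    [0,0,0,0,0,0],
  ],
)

```text
time_s: 49.58
tcp_pos: [564.5, 59.2, 193.9]
tool_rot: [-0.004, -0.381, 0.924, -0.002]
contact_force: [0.5, -0.4, -1.4]
finger_gap: 0.549
gripper_force: 62.3
```

Call:
drive_tool(
  plan=[
    [-0.03,-0.01,0.5,0,-0.004,0],
    [0,0,0.5,0,0,0],
    [0,0,0.4,0,0,0],
    [0,0,0.3,0,0,0],
    [0,0,0,0,0,0],
  ],
)

```text
time_s: 50.2
tcp_pos: [565.5, 59.5, 107.9]
tool_rot: [-0.0, -0.381, 0.924, -0.0]
contact_force: [-0.4, -1.0, -0.6]
finger_gap: 0.55
gripper_force: 62.3
```

Call:
drive_tool(
  plan=[
    [0,0,0.06,0,0,0],
    [0,0,0,0,0,0],
  ],
)

```text
time_s: 50.45
tcp_pos: [566.0, 59.5, 105.8]
tool_rot: [0.001, -0.381, 0.925, -0.0]
contact_force: [0.1, 0.2, -1.9]
finger_gap: 0.548
gripper_force: 62.3
```

Call:
drive_tool(
  plan=[
    [0,0,0.05,0,0,0],
    [0,0,0,0,0,0],
  ],
)

```text
time_s: 50.7
tcp_pos: [565.6, 59.3, 102.7]
tool_rot: [0.0, -0.381, 0.925, 0.0]
contact_force: [-0.3, 0.3, -1.7]
finger_gap: 0.549
gripper_force: 62.3
```

Call:
drive_tool(
  plan=[
    [0,0,0.09,0,0,0],
    [0,0,0,0,0,0],
  ],
)

```text
time_s: 50.95
tcp_pos: [565.4, 59.3, 97.7]
tool_rot: [-0.0, -0.381, 0.925, 0.0]
contact_force: [-0.3, 0.2, -1.6]
finger_gap: 0.544
gripper_force: 62.3
```

Call:
drive_tool(
  plan=[
    [0,0,0.04,0,0,0],
    [0,0,0,0,0,0],
  ],
)

```text
time_s: 51.2
tcp_pos: [565.9, 59.4, 96.8]
tool_rot: [0.0, -0.381, 0.924, -0.0]
contact_force: [-1.7, -0.1, 5.1]
finger_gap: 0.544
gripper_force: 63.2
```

Call:
drive_tool(
  plan=[
    [0,0,0,0,0,0],
    [0,0,0,0,0,0],
    [0,0,0,0,0,0],
  ],
  claw=-0.5,
)

```text
time_s: 51.58
tcp_pos: [565.8, 59.4, 96.1]
tool_rot: [0.0, -0.381, 0.925, -0.0]
contact_force: [0.5, -0.1, 0.8]
finger_gap: 0.751
gripper_force: 0.0
```

Call:
drive_tool(
  plan=[
    [0,0,-0.5,0,0,0],
    [0,0,-0.8,0,0,0],
    [0,0,-0.8,0,0,0],
    [0,0,-0.8,0,0,0],
    [0,0,-0.8,0,0,0],
  ],
)

```text
time_s: 52.2
tcp_pos: [565.5, 59.3, 282.5]
tool_rot: [0.0, -0.381, 0.925, 0.0]
contact_force: [0.4, 0.2, -0.3]
finger_gap: 0.748
gripper_force: 0.0
```

```bash
python3 plan.py '[[500,350,330,188],[528,404,240,188]]'
```

```text
t 52.2 at [565.5  59.3 282.5] psi 134.8 gap 0.748
[[-0.45, 0.72, -0.14, 0.0, 0.0, -0.066], [-0.55, 0.66, -0.13, 0.0, 0.0, -0.066], [-0.62, 0.58, -0.14, 0.0, 0.0, -0.066], [-0.7, 0.49, -0.13, 0.0, 0.0, -0.066], [-0.75, 0.39, -0.14, 0.0, 0.0, -0.066]]
[[-0.8, 0.29, -0.13, 0.0, 0.0, -0.066], [-0.83, 0.19, -0.14, 0.0, 0.0, -0.066]]
--
[[-0.33, -0.23, 0.6, 0.0, 0.0, -0.001], [-0.33, -0.24, 0.6, 0.0, 0.0, -0.001], [-0.33, -0.23, 0.6, 0.0, 0.0, -0.001]]
--
```

Call:
drive_tool(
  plan=[
    [-0.45,0.72,-0.14,0,0,-0.066],
    [-0.55,0.66,-0.13,0,0,-0.066],
    [-0.62,0.58,-0.14,0,0,-0.066],
    [-0.7,0.49,-0.13,0,0,-0.066],
    [-0.75,0.39,-0.14,0,0,-0.066],
  ],
  claw=-1,
)

```text
time_s: 52.82
tcp_pos: [518.5, 268.3, 315.4]
tool_rot: [0.0, -0.662, 0.75, 0.0]
contact_force: [1.0, 0.5, 0.3]
finger_gap: 0.995
gripper_force: 0.0
```

Call:
drive_tool(
  plan=[
    [-0.8,0.29,-0.13,0,0,-0.066],
    [-0.83,0.19,-0.14,0,0,-0.066],
    [0,0,0,0,0,0],
  ],
)

```text
time_s: 53.2
tcp_pos: [499.5, 352.6, 328.5]
tool_rot: [-0.0, 0.755, -0.656, -0.0]
contact_force: [-0.7, -0.9, -0.0]
finger_gap: 0.999
gripper_force: 0.0
```

```bash
python3 - <<'E'
from h import *
a,_=grab('scene');b,_=grab('side')
cv2.imwrite('pics/f.png',cv2.resize(np.hstack([a[180:360,200:420],b[120:370,190:450][:180*250//180][:250]][:1]+[cv2.resize(b[190:370,240:420],(180,180))]),(800,360),interpolation=cv2.INTER_CUBIC))
E
python3 plan.py '[[527.5,403.8,240,188],[527.5,403.8,153,188,22]]'
```

```text
t 53.3 at [499.8 350.3 328.3] psi -172.3 gap 1.002
[[-0.33, -0.23, 0.59, 0.0, 0.0, -0.001], [-0.33, -0.23, 0.59, 0.0, 0.0, -0.001], [-0.33, -0.24, 0.58, 0.0, 0.0, -0.001]]
--
[[0.0, 0.0, 0.44, 0.0, 0.0, 0.0], [0.0, 0.0, 0.43, 0.0, 0.0, 0.0], [0.0, 0.0, 0.44, 0.0, 0.0, 0.0], [0.0, 0.0, 0.43, 0.0, 0.0, 0.0]]
--
```

View pics/f.png

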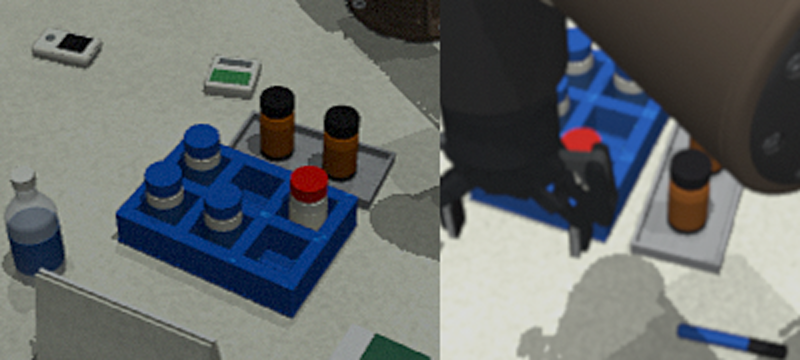

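All four jars stand in separate cells, and both empties stand in the tray. Final squeeze next.

Call:
drive_tool(
  plan=[
    [-0.33,-0.23,0.59,0,0,-0.001],
    [-0.33,-0.23,0.59,0,0,-0.001],
    [-0.33,-0.24,0.58,0,0,-0.001],
    [0,0,0,0,0,0],
  ],
)

```text
time_s: 53.8
tcp_pos: [527.8, 402.5, 237.2]
tool_rot: [0.003, 0.755, -0.656, -0.0]
contact_force: [0.4, -0.8, -1.0]
finger_gap: 1.004
gripper_force: 0.0
```

Call:
drive_tool(
  plan=[
    [0,0,0,0,0,0],
  ],
)

```text
time_s: 53.92
tcp_pos: [528.5, 403.0, 241.3]
tool_rot: [-0.0, 0.755, -0.656, 0.0]
contact_force: [-0.8, 0.4, 0.5]
finger_gap: 1.002
gripper_force: 0.0
```

Call:
drive_tool(
  plan=[
    [0,0.01,0.44,0,0,0],
    [0,0,0.44,0,0,0],
    [0,0,0.44,0,0,0],
    [0,0,0.44,0,0,0],
    [0,0,0,0,0,0],
  ],
)

```text
time_s: 54.55
tcp_pos: [527.3, 402.8, 152.7]
tool_rot: [0.0, 0.755, -0.656, -0.0]
contact_force: [0.8, -0.7, -0.5]
finger_gap: 1.002
gripper_force: 0.0
```

Call:
drive_tool(
  plan=[
    [0,0,0,0,0,0],
    [0,0,0,0,0,0],
    [0,0,0,0,0,0],
    [0,0,0,0,0,0],
    [0,0,0,0,0,0],
  ],
  claw=1,
)

```text
time_s: 55.18
tcp_pos: [527.2, 403.8, 155.0]
tool_rot: [-0.0, 0.755, -0.656, -0.0]
contact_force: [-3.6, -0.4, 9.5]
finger_gap: 0.465
gripper_force: 62.3
```

Call:
drive_tool(
  plan=[
    [0,0,0,0,0,0],
    [0,0,0,0,0,0],
    [0,0,0,0,0,0],
  ],
)

```text
time_s: 55.55
tcp_pos: [527.2, 403.8, 154.9]
tool_rot: [-0.0, 0.755, -0.656, -0.0]
contact_force: [-3.8, -0.5, 9.8]
finger_gap: 0.464
gripper_force: 62.3
```

Call:
drive_tool(
  plan=[
    [0,0,0,0,0,0],
    [0,0,0,0,0,0],
    [0,0,0,0,0,0],
    [0,0,0,0,0,0],
  ],
  claw=-1,
)

```text
time_s: 56.05
tcp_pos: [528.0, 404.0, 153.2]
tool_rot: [-0.001, 0.755, -0.656, 0.0]
contact_force: [0.8, -1.1, 1.2]
finger_gap: 0.994
gripper_force: 0.0
```

Call:
drive_tool(
  plan=[
    [0,0,-0.9,0,0,0],
    [0,0,-0.9,0,0,0],
    [0,0,-0.9,0,0,0],
    [0,0,-0.5,0,0,0],
    [0,0,0,0,0,0],
  ],
)

```text
time_s: 56.68
tcp_pos: [528.5, 404.4, 315.7]
tool_rot: [-0.003, 0.755, -0.656, 0.0]
contact_force: [-0.5, 0.3, -0.9]
finger_gap: 0.999
gripper_force: 0.0
```

Call:
drive_tool(
  plan=[
    [0,0,0,0,0,0],
    [0,0,0,0,0,0],
    [0,0,0,0,0,0],
    [0,0,0,0,0,0],
  ],
)

```text
time_s: 57.18
tcp_pos: [527.5, 403.8, 312.2]
tool_rot: [0.0, 0.755, -0.656, 0.0]
contact_force: [-0.0, -0.9, 0.3]
finger_gap: 1.003
gripper_force: 0.0
```

```bash
python3 -c "
from h import *
print(manip.sign_off())"
```

```text
the job is handed in; nothing more can be done
None
```

The job is handed in at about 57 s of robot time; the sign-off call returned no verdict. The red-lidded jar was scanned on the pad, both empties stand in the returns tray, the red jar and all three blue-lidded jars stand in separate carrier cells, and the second trigger squeeze was made and released.

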